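Put a charged battery pack away in the desk drawer

ROBOT

A 7-joint arm with a two-finger parallel gripper is mounted at the origin on the work surface. World frame = base frame: x ahead of the robot, y to its left, z up, the work surface at z = 0. Lengths are in m, angles in rad, forces in N, time in s.
With the tool pointing down it reaches from about 0.4 to 0.85 m from the base axis. Payload 4.5 kg.
Tool frame: the origin (TCP) lies at the very end of the fingers, on their centre line; the grasp point (between the pads) lies 19 mm behind it; z points along the fingers, y is the line along which they close (so a half turn about z gives the same grasp; the last joint's range is limited). The gripper opens to 88 mm and grips with 3 to 60 N. Pads are 18 mm wide; open, the fingers measure 123 mm over their backs; the gripper's body (75 mm by 187 mm) begins 45 mm behind the grasp point.
Start: joints at [1.235, 0.689, -0.195, 1.565, 0.157, 0.902, -0.215], TCP at [0.226, -0.583, 0.217] pointing down, gripper open.
Joint ranges: [-3.01, 3.01], [-0.46, 2.08], [-1.47, 1.51], [0.13, 2.56], [-1, 4.14], [0.04, 2.09], [-2.66, 2.66]. Speed limits (rad/s): [2.57, 2.57, 3.14, 3.14, 3.14, 3.14, 3.14].

INTERFACE

Orientations are given as a rotation vector (axis times angle).
In Python, from plant import arm gives the robot as it stands.
- The arm moves only by the shell command python3 -m creep 'ROWS' [FORCE]. ROWS is JSON, a list of rows, each a list of 3 entries, a list of its own where there are three numbers: the shift along the tool's x, y, z in cm, then the turn, a rotation vector about the tool's x, y, z in degrees, then the opening, from 0 (shut) to 1 (fully open). In form: [[[dx, dy, dz], [wx, wy, wz], claw], ...]. A call has 1 to 8 rows; each row shifts and turns the commanded pose from where the row before left it, along the tool's axes as they then stand; what a row does not reach is not made up. A row lasts 1/10 s, in which the tool goes at most 50 mm and 8.59 degrees, less where a joint would pass 70% of its speed; a pose out of reach is approached as far as the arm can. A call is refused whole if a number of a shift passes 5 or a number of a turn 8.59, either way. A call with a gripper value outside its range is refused whole. The fingers move at their own pace and stop on an object; FORCE is the grip in N (left out, the last holds). Time passes only in rows, so rows that do not move let the fingers close. It gives the time, the measured TCP pose, the force, the opening and the grip force at its end, in the units of the state.
- arm.observe(): the state, without advancing time (a new reading comes with each control period).
- arm.get_image(name): name is "side" or "top" or "wrist"; returns a dict with "frame" (480x640x3 uint8, red, green, blue), "camera_matrix" (3x3 intrinsics, pixels), "rvec" (rotation vector, rad) and "tvec" (3), from world to camera coordinates, as OpenCV has them; the wrist camera has in their place "mount" (4x4, takes a point from camera to tool coordinates, whose origin is the TCP and whose axes are the flange's). Camera axes: x right, y down, z forward; pixel columns grow to the right and rows downward; lengths in m; the calibration is good to about 2 mm. A picture is of the moment at which its call begins: read the wrist's pose just before it. There is no depth.
- arm.hand_in(): hands the job in; it is judged then, once.
The state is a dict: "t": time; "joints": joint angles; "joint_vel": joint speeds; "effort": joint torques, N m; "ee_pos": TCP position; "ee_rot": TCP orientation; "contact_force": force on the tool from outside, world axes, zero at the start; "moment": the same for the moment, N m; "opening": finger opening in m; "grasp_force": force on a finger pad.
Only numpy, scipy, OpenCV 4.12 (cv2) and the standard library are available. Lean on these libraries where they do the work, as an engineer would, in place of code of your own. Each camera call takes 0.05 s, during which the arm holds its last target. There are 200 camera calls.

TASK

Put the charged battery pack away: swing the red clamp lever on the charging dock fully open, lift the standing pack out, lay it down on its broad face on the blue mat and let go of it. Then take it up again by its sides, lay it on its broad face in the open drawer, let go, and slide the drawer fully shut. Do not drop the pack, leave the lever open, and leave the pen cup, stapler, record book and rubber stamp where they are.

Things in the scene. Friction and masses are not known exactly. Their poses are not given: they have to be found in the camera images.
- pack: battery pack, a black block with a blue top end and a yellow stripe, 28 (its x) x 60 (its y) x 95 (its z) mm, 0.15 to 0.3 kg. Origin at its centre; z points to the blue end. The broad faces look along its x. It starts standing in the dock, its axes parallel to the dock's
- dock: charging dock fixed to the desk, white and grey socket block, 45 mm high. Origin on the desk under the middle of the pocket; z up; the block spans x -45 to +65 and y -55 to +55 mm. Pocket 32 (x) x 64 (y) mm, floor at 12 mm, so the pack's top stands at 107 mm. A 16 mm steel post at x +45 mm carries the clamp lever
- clamp (a joint): the clamp lever's angle in rad: 0 closed, pointing to the dock's -x across the top of the pack (3 mm above it); grows as it swings level, anticlockwise seen from above, to the dock's -y side; stop at 1.75. About 0.04 N m of friction: it stays where it is left. Fully open is 1.57 or more; 1.2 is just clear of the pack
- clamp_hinge (a point): axis of the lever on the post, at the lever's underside, 109.5 mm above the desk; its x axis points from the pin to the hinge, z up. The lever's hub is 22 mm wide and 12 mm high, its red arm 12 mm wide with its top 118.5 mm above the desk
- clamp_pin (a point): top centre of the red upright grip pin at the lever's free end, 82 mm from the hinge axis, 145.5 mm above the desk; the pin is round, 12 mm thick, and rises 27 mm above the arm. Its axes are those of clamp_hinge
- mat: thin blue mat fixed to the desk, 170 (x) x 140 (y) x 3 mm. Origin at the centre of its underside, z up
- unit: grey two-drawer desktop unit, fixed, 260 (x) x 220 (y) x 140 mm high. Origin at the centre of its underside; its front faces its own -x. The top drawer starts open
- unit_drawer0 (a joint): opening of the top drawer in m: 0 shut, 0.18 fully open; it slides to the unit's -x and needs 1 to 2 N
- drawer_floor (a point): centre of the top drawer's inner floor, on the floor, 80 mm above the desk; moves with the drawer, axes as the unit's. Inside, x -107 to +107, y -89 to +89 mm; side walls rise 38, the front panel 47 mm above the floor. The unit's top plate is 48 mm above the floor: with the drawer open by d, only x -107 mm to d -113 mm is uncovered
- unit_drawer0_handle (a point): middle of the top drawer's handle, a steel bar of 11 mm diameter, 110 mm long along the unit's y, standing 35 mm out from the drawer's front, 103 mm above the desk; axes as the unit's
- pen_cup: bystander: white cup of pens, 72 mm wide, 95 mm high, pens to 155 mm; origin at the centre of its underside
- stapler: bystander: orange and black stapler, 36 (x) x 125 (y) x 42 mm; origin at the centre of its underside
- book: bystander: green bound record book lying flat, 150 (x) x 210 (y) x 24 mm; origin at the centre of its underside
- stamp: bystander: wooden rubber stamp standing on top of the drawer unit, 28 mm wide, 62 mm high; origin at the centre of its underside

How it is judged:
By the outcome, as a careful person would: the job done as asked, in the order asked, and still so for the second after the job is handed in, with the robot touching nothing.
It also fails if it takes over 72 s, if anything falls off the work surface, if the arm or the gripper's body presses on something with over 40 N, if the wrist force passes 120 N, or if a joint passes its speed limit or range.

## Working session

There is one attempt and no reset: what is moved stays moved. The work goes in short steps, Python scripts to look and compute and a shell command to move; the robot and the scene stay as the last step left them, time stands still between calls to the robot, and variables do not carry over. Pictures are saved under pics/ and viewed, at most 10 in all, crops included, and the job is handed in when it is done.

```bash
mkdir -p pics; ls; python3 - <<'E'
from plant import arm
import cv2,pickle
s=arm.observe();print(s)
d={}
for n in("top","side"):
    i=arm.get_image(n);d[n]=i
    print(n,i["camera_matrix"].tolist(),i["rvec"],i["tvec"])
    cv2.imwrite(f"pics/{n}0.png",i["frame"][:,:,::-1])
pickle.dump(d,open("im0.pkl","wb"))
E
```

```text
pics
{'t': 0.0, 'joints': array([ 1.23474883,  0.68995037, -0.19452208,  1.56634179,  0.15728756,
        0.90253937, -0.21511238]), 'joint_vel': array([-1.08627679e-04,  7.85597045e-04, -6.87271603e-05, -1.31546983e-04,
        1.43442942e-03,  1.12889622e-03, -1.05879039e-04]), 'effort': array([ 5.39422290e-04, -5.27573311e+01, -1.26662884e+00, -1.53428829e+01,
       -5.25837543e-02,  6.61898463e-03,  1.34330026e-04]), 'ee_pos': array([ 0.22562891, -0.5821193 ,  0.21633187]), 'ee_rot': array([-3.08625132e+00, -5.77429266e-01,  7.30895793e-04]), 'contact_force': array([0.52610654, 0.09476248, 0.32035082]), 'moment': array([-0.04751233,  0.03728216,  0.01974775]), 'grasp_force': 0.0, 'opening': 0.08859396939642444}
top [[571.1205171567835, 0.0, 314.24196095273874], [0.0, 571.1205171567835, 243.93236075635033], [0.0, 0.0, 1.0]] [ 2.15632956 -2.19607035  0.09223185] [-0.11198347  0.61874576  1.36693305]
side [[503.0968355201953, 0.0, 320.55826480836845], [0.0, 503.0968355201953, 240.43064770756968], [0.0, 0.0, 1.0]] [ 0.60326589 -2.60959907  1.26962684] [0.49061465 0.33788381 0.93238443]
```

View pics/top0.png

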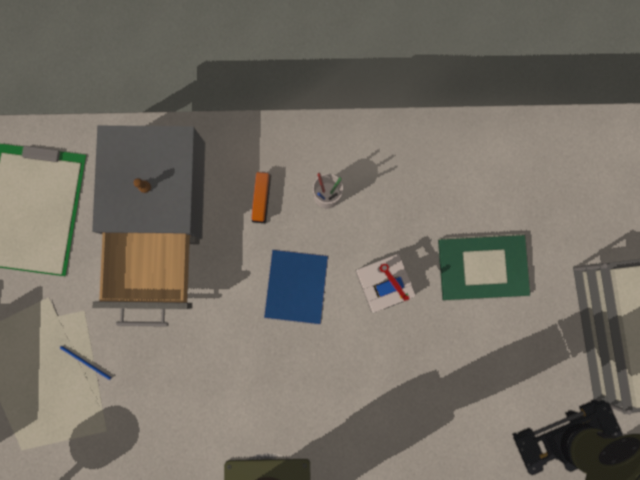

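View pics/side0.png

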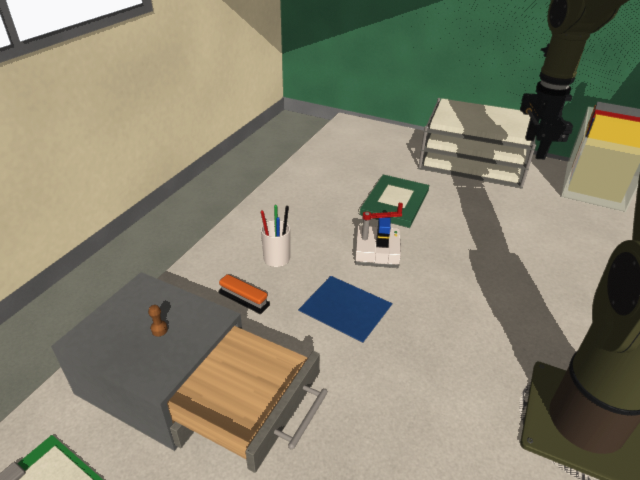

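Top view: drawer unit at (145,180), with the open drawer below it and its handle at (143,323). The mat is at (297,287) and the dock at (386,284), with the lever hub at (384,268) and the pin at (406,298). Side view: pin at (401,210), hub at (367,217).

```bash
cat > h.py <<'E'
import numpy as np,cv2
from scipy.spatial.transform import Rotation as R
def cam(i):
    return i["camera_matrix"],cv2.Rodrigues(np.array(i["rvec"]))[0],np.array(i["tvec"]).ravel()
def ray(i,p):
    K,r,t=cam(i);d=r.T@np.linalg.inv(K)@[p[0],p[1],1];return -r.T@t,d
def plane(i,p,z):
    o,d=ray(i,p);return o+d*(z-o[2])/d[2]
def tri(i,p,j,q):
    P=[np.c_[K@r,K@t] for K,r,t in(cam(i),cam(j))]
    X=cv2.triangulatePoints(P[0],P[1],np.float64(p).reshape(2,1),np.float64(q).reshape(2,1)).ravel();return X[:3]/X[3]
def proj(i,X):
    K,r,t=cam(i);x=K@(r@np.array(X)+t);return x[:2]/x[2]
def mask(f,h0,h1,s0=100,v0=40,v1=256,box=None):
    h=cv2.cvtColor(f,cv2.COLOR_RGB2HSV).astype(int)
    H=h[...,0];m=((H>=h0)&(H<=h1)) if h0<=h1 else ((H>=h0)|(H<=h1))
    m=m&(h[...,1]>=s0)&(h[...,2]>=v0)&(h[...,2]<v1)
    if box is not None:
        b=np.zeros_like(m);b[box[1]:box[3],box[0]:box[2]]=1;m&=b
    return m.astype(np.uint8)
def big(m):
    c,_=cv2.findContours(m,cv2.RETR_EXTERNAL,cv2.CHAIN_APPROX_NONE);return max(c,key=cv2.contourArea)
E
python3 - <<'E'
from h import *
import pickle
d=pickle.load(open("im0.pkl","rb"));T,S=d["top"],d["side"];t,s=T["frame"],S["frame"]
def rect(c,z):
    b=cv2.boxPoints(cv2.minAreaRect(c));w=np.array([plane(T,p,z)[:2] for p in b])
    print(b.round(1).tolist(),w.round(4).tolist(),"c",w.mean(0).round(4),"len",np.linalg.norm(np.diff(w,axis=0),axis=1).round(4),"ang",np.degrees(np.arctan2(*(np.diff(w,axis=0).T[::-1]))).round(1))
print("mat");rect(big(mask(t,100,125,120,40,box=(240,230,350,340))),.003)
print("blue");rect(big(mask(t,100,125,120,40,box=(360,250,430,320))),.107)
print("red");c=big(mask(t,170,8,120,60,box=(360,250,430,320)));rect(c,.118)
h=cv2.cvtColor(t,cv2.COLOR_RGB2HSV)
w=((h[...,1]<25)&(h[...,2]>175)).astype(np.uint8);b=np.zeros_like(w);b[245:325,345:430]=1
print("dock");rect(big(w*b),.045)
print("red top ext",[tuple(c[k,0]) for k in(c[:,0,0].argmin(),c[:,0,0].argmax(),c[:,0,1].argmin(),c[:,0,1].argmax())])
for p in((97,126),(194,126),(193,233),(94,232)):print("unit",plane(T,p,.14).round(4))
for p in((119,323),(167,323)):print("handle",plane(T,p,.103).round(4))
a=cv2.resize(t[245:325,345:430],None,fx=4.6,fy=4.6,interpolation=2);e=cv2.resize(s[190:275,340:425],None,fx=4.6,fy=4.6,interpolation=2)
H=max(a.shape[0],e.shape[0]);o=np.zeros((H,a.shape[1]+e.shape[1],3),np.uint8);o[:a.shape[0],:a.shape[1]]=a;o[:e.shape[0],a.shape[1]:]=e
cv2.imwrite("pics/crop.png",o[:,:,::-1])
E
```

```text
mat
[[264.79998779296875, 316.3999938964844], [272.6000061035156, 250.0], [327.1000061035156, 256.3999938964844], [319.29998779296875, 322.79998779296875]] [[0.4423, 0.0013], [0.6054, -0.0198], [0.587, -0.1546], [0.4243, -0.1322]] c [ 0.5148 -0.0763] len [0.1644 0.136  0.1642] ang [ -7.4 -97.8 172.2]
blue
[[375.20001220703125, 285.79998779296875], [389.8999938964844, 279.5], [394.5, 290.1000061035156], [379.70001220703125, 296.3999938964844]] [[0.5112, -0.2608], [0.5249, -0.2948], [0.5006, -0.3045], [0.4868, -0.2705]] c [ 0.5059 -0.2826] len [0.0367 0.0262 0.0367] ang [ -68.  -158.4  112. ]
red
[[377.79998779296875, 267.29998779296875], [384.70001220703125, 261.79998779296875], [411.29998779296875, 295.6000061035156], [404.3999938964844, 301.0]] [[0.5529, -0.2668], [0.5649, -0.2828], [0.4873, -0.3406], [0.4754, -0.3246]] c [ 0.5201 -0.3037] len [0.02   0.0967 0.0199] ang [ -53.1 -143.3  126.7]
dockTraceback (most recent call last):
  File "<stdin>", line 12, in <module>
  File "h.py", line 22, in big
    c,_=cv2.findContours(m,cv2.RETR_EXTERNAL,cv2.CHAIN_APPROX_NONE);return max(c,key=cv2.contourArea)
                                                                           ~~~^^^^^^^^^^^^^^^^^^^^^^^
ValueError: max() iterable argument is empty
```

```bash
python3 - <<'E'
from h import *
import pickle
d=pickle.load(open("im0.pkl","rb"));T,S=d["top"],d["side"];t,s=T["frame"],S["frame"]
print("cam",ray(T,(0,0))[0].round(3))
h=cv2.cvtColor(t,cv2.COLOR_RGB2HSV)
print("px dock",h[297,370],"desk",h[330,370])
for p in((97,126),(194,126),(193,233),(94,232)):print("unit",plane(T,p,.14).round(4))
for p in((119,323),(167,323)):print("handle",plane(T,p,.103).round(4))
for k,(f,b) in enumerate(((t,(360,250,430,320)),(s,(340,190,425,275)))):
    c=big(mask(f,170,8,120,60,box=b))[:,0];print([c[k].tolist() for k in(c[:,0].argmin(),c[:,0].argmax(),c[:,1].argmin(),c[:,1].argmax())])
a=cv2.resize(t[245:325,345:430],None,fx=4.6,fy=4.6,interpolation=2);e=cv2.resize(s[190:275,340:425],None,fx=4.6,fy=4.6,interpolation=2)
H=max(a.shape[0],e.shape[0]);o=np.zeros((H,a.shape[1]+e.shape[1],3),np.uint8);o[:a.shape[0],:a.shape[1]]=a;o[:e.shape[0],a.shape[1]:]=e
cv2.imwrite("pics/crop.png",o[:,:,::-1])
E
```

```text
cam [ 0.496 -0.125  1.415]
px dock [ 11  35 176] desk [ 17  36 148]
unit [0.8862 0.3678 0.14  ]
unit [0.882  0.1462 0.14  ]
unit [0.6364 0.1484 0.14  ]
unit [0.6428 0.371  0.14  ]
handle [0.4372 0.3251 0.103 ]
handle [0.4352 0.2156 0.103 ]
[[379, 268], [408, 298], [382, 264], [404, 299]]
[[363, 212], [402, 206], [399, 203], [364, 219]]
```

View pics/crop.png

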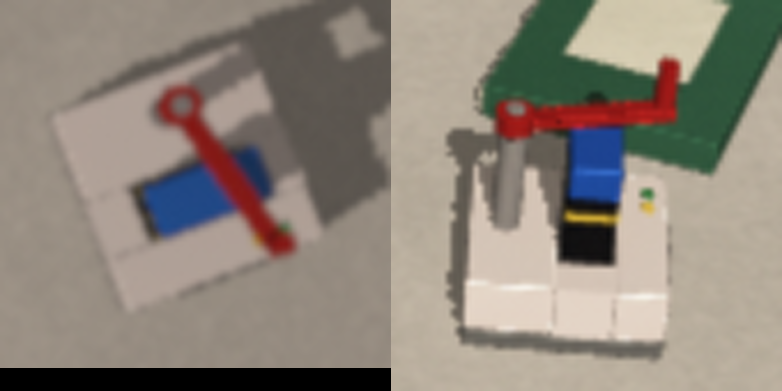

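Crop: hub at top px (384.1,267.8) and side px (366.7,213.5); pin top at top px (405.9,297.6) and side px (400.7,203.5). The lever starts partly swung. I can also read the pack's blue top and the dock corners.

```bash
python3 - <<'E'
from h import *
import pickle
from plant import arm
d=pickle.load(open("im0.pkl","rb"));T,S=d["top"],d["side"]
ct=lambda x,y:(345+x/4.6-.4,245+y/4.6-.4)
hub=plane(T,(383.8,267.5),.1215);pin=plane(T,(405.6,297.3),.1455)
print("hub",hub,"pin",pin,"L",np.linalg.norm((pin-hub)[:2]),"ang",np.degrees(np.arctan2(*(pin-hub)[[1,0]])))
print("tri hub",tri(T,(383.8,267.5),S,(366.5,213)),"pin",tri(T,(405.6,297.3),S,(400.5,203.3)))
for z,l in((.045,[(55,115),(243,42),(322,237),(127,312)]),(.107,[(147,187),(260,148),(272,190),(155,238)])):
    w=np.array([plane(T,ct(*p),z)[:2] for p in l]);e=np.roll(w,-1,0)-w
    print(z,w.round(4).tolist(),w.mean(0).round(4),np.linalg.norm(e,axis=1).round(3),np.degrees(np.arctan2(e[:,1],e[:,0])).round(1))
print("unit/drawer front edge z.127", [plane(T,(145,r),.127)[:2].round(4) for r in (301,305,308)])
M=R.from_rotvec(arm.observe()["ee_rot"]).as_matrix();print(M.round(3))
E
```

```text
hub [ 0.55191225 -0.27987802  0.1215    ] pin [ 0.48408242 -0.32331353  0.1455    ] L 0.08054519254425206 ang -147.36612438968677
tri hub [ 0.55295724 -0.27947568  0.12199508] pin [ 0.48417447 -0.3232666   0.14563909]
0.045 [[0.5514, -0.2236], [0.5877, -0.3227], [0.4855, -0.3606], [0.4487, -0.2584]] [ 0.5183 -0.2913] [0.106 0.109 0.109 0.108] [ -69.9 -159.7  109.8   18.7]
0.107 [[0.5123, -0.2639], [0.5306, -0.3206], [0.5097, -0.3259], [0.487, -0.2672]] [ 0.5099 -0.2944] [0.06  0.022 0.063 0.025] [ -72.1 -165.8  111.1    7.4]
unit/drawer front edge z.127 [array([0.4862, 0.259 ]), array([0.4773, 0.2589]), array([0.4706, 0.2589])]
[[ 0.932  0.361 -0.001]
 [ 0.361 -0.932  0.001]
 [-0.    -0.002 -1.   ]]
```

```bash
python3 -m creep '[[[0,0,0],[0,0,-5.7],1],[[0,0,0],[0,0,-5.7],1]]'; python3 -m creep '[[[4.46,-0.98,0],[0,0,0],1],[[4.46,-0.98,0],[0,0,0],1],[[4.46,-0.98,0],[0,0,0],1],[[4.46,-0.98,0],[0,0,0],1],[[4.46,-0.98,0],[0,0,0],1],[[4.46,-0.98,0],[0,0,0],1],[[4.46,-0.98,0],[0,0,0],1],[[4.46,-0.98,0],[0,0,0],1]]'; python3 -m creep '[[[0,0,0],[0,0,0],1],[[0,0,0],[0,0,0],1],[[0,0,0],[0,0,0],1]]'
cat >> h.py <<'E'
def st():
    from plant import arm
    s=arm.observe();m=R.from_rotvec(s["ee_rot"]).as_matrix()
    print("t",round(s["t"],2),"p",s["ee_pos"].round(4),"x",m[:,0].round(3),"y",m[:,1].round(3),"z",m[:,2].round(3),"F",s["contact_force"].round(1),"op",round(s["opening"],4),"g",round(s["grasp_force"],1),"j",s["joints"].round(2));return s,m
def go(p):
    s,m=st();print("tool cm",(100*m.T@(np.array(p)-s["ee_pos"])).round(2))
E
python3 -c "from h import *;go([.484,-.3233,.125])"
```

```text
t: 0.3
ee_pos: [0.2258, -0.5824, 0.2166]
ee_rot: [-3.013, -0.887, 0.001]
contact_force: [-0.3, 0.2, 0.8]
opening: 0.0881
grasp_force: 0.0
t: 1.1
ee_pos: [0.4852, -0.323, 0.2169]
ee_rot: [-3.015, -0.881, 0.001]
contact_force: [0.4, -0.8, -0.2]
opening: 0.0883
grasp_force: 0.0
t: 1.4
ee_pos: [0.4829, -0.3258, 0.2168]
ee_rot: [3.016, 0.878, -0.003]
contact_force: [-0.7, 0.4, -0.6]
opening: 0.0882
grasp_force: 0.0
t 1.4 p [ 0.4829 -0.3258  0.2168] x [ 0.844  0.537 -0.002] y [ 0.537 -0.844 -0.   ] z [-0.002 -0.001 -1.   ] F [-0.7  0.4 -0.6] op 0.0882 g 0.0 j [ 0.64  0.63 -0.21  1.7   0.17  0.83 -0.66]
tool cm [ 0.25 -0.15  9.18]
```

```bash
python3 -m creep '[[[0.1,-0.1,3],[0,0,0],1],[[0.1,0,3],[0,0,0],1],[[0,0,3.15],[0,0,0],1],[[0,0,0],[0,0,0],0.3],[[0,0,0],[0,0,0],0.3],[[0,0,0],[0,0,0],0.3],[[0,0,0],[0,0,0],0.3]]' 5; python3 -c "from h import *;st()"
python3 - <<'E'
from plant import arm
import cv2
i=arm.get_image("side")["frame"][150:270,320:460];j=arm.get_image("top")["frame"][225:345,340:480]
import numpy as np
cv2.imwrite("pics/p1.png",cv2.resize(np.hstack([i,j])[:,:,::-1],None,fx=2.8,fy=2.8))
E
```

```text
t: 2.1
ee_pos: [0.4863, -0.3236, 0.1273]
ee_rot: [3.013, 0.88, 0.003]
contact_force: [0.1, 0.5, 0.3]
opening: 0.0581
grasp_force: 0.0
t 2.1 p [ 0.4863 -0.3236  0.1273] x [0.843 0.538 0.001] y [ 0.538 -0.843  0.003] z [ 0.003 -0.002 -1.   ] F [0.1 0.5 0.3] op 0.0581 g 0.0 j [ 0.62  0.75 -0.18  1.78  0.22  0.63 -0.7 ]
```

View pics/p1.png

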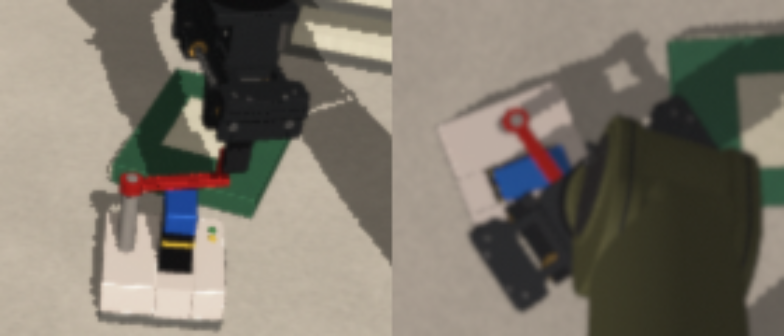

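The picture shows the fingers straddling the pin, which is hidden behind the near finger at about (235,160) in the side crop. They're still closing, so I'll finish that and then sweep the arc.

```bash
python3 -m creep '[[[0,0,0],[0,0,0],0.3],[[0,0,0],[0,0,0],0.3],[[0,0,0],[0,0,0],0.3],[[0,0,0],[0,0,0],0.3],[[0,0,0],[0,0,0],0.3]]' 5; python3 -m creep '[[[0.08,1.14,0],[0,0,-8],0.3],[[0.08,1.14,0],[0,0,-8],0.3],[[0.08,1.14,0],[0,0,-8],0.3],[[0.08,1.14,0],[0,0,-8],0.3]]'; python3 -c "from h import *;st()"
```

```text
t: 2.7
ee_pos: [0.4854, -0.3226, 0.1256]
ee_rot: [-3.015, -0.882, 0.0]
contact_force: [0.1, -0.6, 0.3]
opening: 0.0267
grasp_force: 0.0
t: 3.1
ee_pos: [0.5194, -0.3531, 0.1256]
ee_rot: [2.651, 1.685, -0.001]
contact_force: [-0.2, 0.1, 0.3]
opening: 0.0264
grasp_force: 0.0
t 3.1 p [ 0.5194 -0.3531  0.1256] x [ 0.425  0.905 -0.   ] y [ 0.905 -0.425 -0.   ] z [-0. -0. -1.] F [-0.2  0.1  0.3] op 0.0264 g 0.0 j [ 0.72  0.82 -0.35  1.63  0.38  0.76 -0.25]
```

```bash
python3 -m creep '[[[0.08,1.14,0],[0,0,-8],0.3],[[0.08,1.14,0],[0,0,-8],0.3],[[0.08,1.14,0],[0,0,-8],0.3],[[0.08,1.14,0],[0,0,-8],0.3],[[0.08,1.14,0],[0,0,-8],0.3],[[0.08,1.14,0],[0,0,-8],0.3],[[0.08,1.14,0],[0,0,-8],0.3]]';  python3 -m creep '[[[0,0,0],[0,0,0],0.3],[[0,-0.4,0],[0,0,0],0.4],[[0,0,-4],[0,0,0],0.5],[[0,0,-5],[0,0,0],1],[[0,0,-5],[0,0,0],1],[[0,0,0],[0,0,0],1],[[0,0,0],[0,0,0],1]]';python3 -c "from h import *;st()"
```

```text
t: 3.8
ee_pos: [0.5963, -0.3493, 0.1253]
ee_rot: [-1.55, -2.732, 0.001]
contact_force: [-0.7, -0.7, -0.1]
opening: 0.0265
grasp_force: 0.0
t: 4.5
ee_pos: [0.5923, -0.3521, 0.2671]
ee_rot: [1.56, 2.724, -0.002]
contact_force: [0.4, -0.2, -0.8]
opening: 0.0721
grasp_force: 0.0
t 4.5 p [ 0.5923 -0.3521  0.2671] x [-0.506  0.862 -0.003] y [0.862 0.506 0.   ] z [ 0.001 -0.002 -1.   ] F [ 0.4 -0.2 -0.8] op 0.0721 g 0.0 j [ 0.78  0.8  -0.67  1.27  0.5   1.23  0.63]
```

```bash
python3 -m creep '[[[0,0,0],[0,0,8.3],1],[[0,0,0],[0,0,8.3],1],[[0,0,0],[0,0,8.3],1],[[0,0,0],[0,0,8.3],1],[[0,0,0],[0,0,8.3],1],[[0,0,0],[0,0,8.3],1]]';  python3 -m creep '[[[0,0,0],[0,0,8.4],1],[[0,0,0],[0,0,8.4],1],[[0,0,0],[0,0,8.4],1],[[0,0,0],[0,0,8.4],1],[[0,0,0],[0,0,8.4],1],[[0,0,0],[0,0,8.4],1]]';python3 -m creep '[[[0,-4,0],[0,0,0],1],[[0,-4,0],[0,0,0],1],[[0,-4,0],[0,0,0],1],[[0,-4,0],[0,0,0],1],[[0,-4,0],[0,0,0],1],[[0,-4,0],[0,0,0],1],[[0,-4,0],[0,0,0],1]]'
python3 -c "from h import *;st()"
python3 -m creep '[[[0,0,0],[0,-7.5,0],1],[[0,0,0],[0,-7.5,0],1],[[0,0,0],[0,-7.5,0],1],[[0,0,0],[0,-7.5,0],1],[[0,0,0],[0,-7.5,0],1],[[0,0,0],[0,-7.5,0],1],[[0,0,0],[0,0,0],1]]'
python3 -c "
from h import *;st()
from plant import arm
i=arm.get_image('top')['frame']
print((mask(i,170,8,120,60,box=(360,240,470,330))).sum())
cv2.imwrite('pics/p2.png',cv2.resize(i[140:340,220:480,::-1],None,fx=3,fy=3))"
```

```text
t: 5.1
ee_pos: [0.5907, -0.3514, 0.2632]
ee_rot: [-2.566, -1.807, 0.005]
contact_force: [0.0, 0.2, -0.6]
opening: 0.0879
grasp_force: 0.0
t: 5.7
ee_pos: [0.5907, -0.3514, 0.2633]
ee_rot: [-3.093, -0.542, 0.007]
contact_force: [0.6, 0.4, 0.4]
opening: 0.0879
grasp_force: 0.0
t: 6.4
ee_pos: [0.4925, -0.0881, 0.2641]
ee_rot: [-3.093, -0.551, 0.006]
contact_force: [1.2, -0.8, -0.2]
opening: 0.0878
grasp_force: 0.0
t 6.4 p [ 0.4925 -0.0881  0.2641] x [ 0.939  0.345 -0.004] y [ 0.345 -0.939 -0.001] z [-0.004 -0.    -1.   ] F [ 1.2 -0.8 -0.2] op 0.0878 g 0.0 j [ 0.24  0.47 -0.24  1.87  0.15  0.83 -1.29]
t: 7.1
ee_pos: [0.4941, -0.0874, 0.2599]
ee_rot: [2.733, 0.495, -1.15]
contact_force: [0.3, 0.5, -0.8]
opening: 0.088
grasp_force: 0.0
t 7.1 p [ 0.4941 -0.0874  0.2599] x [ 0.655  0.247 -0.715] y [ 0.35  -0.937 -0.003] z [-0.67  -0.248 -0.699] F [ 0.3  0.5 -0.8] op 0.088 g 0.0 j [-0.01  0.9  -0.1   1.27  0.26  1.76 -1.38]
211
```

View pics/p2.png

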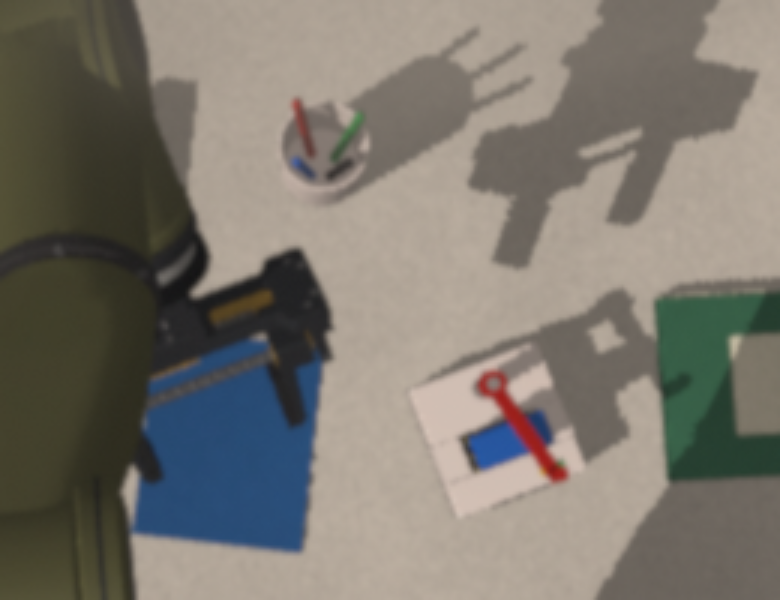

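Retracting the hand shows the lever hasn't moved: hub at crop (492,384), pin at (560,473), the same angle as before. The 45° lean does reach. I'll check where the fingers were relative to the pin.

```bash
python3 - <<'E'
from h import *
from plant import arm
S=arm.get_image("side");T=arm.get_image("top")
c=big(mask(T["frame"],170,8,120,60,box=(360,250,430,320)))[:,0];print(c.min(0),c.max(0))
c=big(mask(S["frame"],170,8,120,60,box=(340,190,425,275)))[:,0];print(c.min(0),c.max(0))
P=np.array([.4863,-.3236,.1273]);y=np.array([.538,-.843,0])
for k in(-.029,-.045,.029,.045):print(k,proj(S,P+k*y).round(1),((proj(S,P+k*y)-[320,150])*2.8).round(0))
print(proj(S,P),proj(S,[.484,-.3233,.1455]))
cv2.imwrite("pics/p3.png",cv2.resize(S["frame"][120:270,250:450,::-1],None,fx=4,fy=4))
E
```

```text
[379 264] [408 299]
[363 202] [402 219]
-0.029 [401.8 216. ] [229. 185.]
-0.045 [403.5 219.8] [234. 196.]
0.029 [396.1 202.6] [213. 147.]
0.045 [394.6 199.1] [209. 137.]
[398.91031402 209.17380074] [400.61545981 203.36232672]
```

View pics/p3.png

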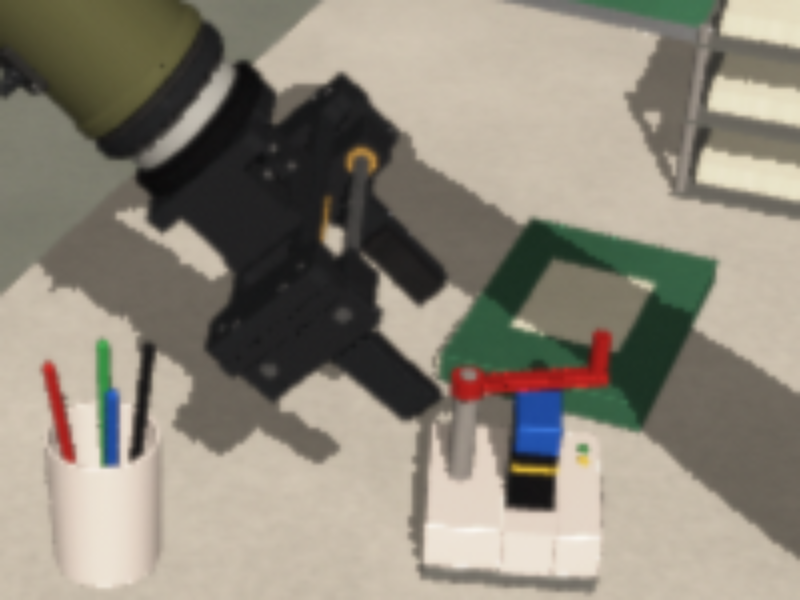

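Side view: fingertips at about crop (428,408) and (432,298); pin still at (602,335). I'll compare these with where the reported pose puts the fingertips.

```bash
python3 - <<'E'
from h import *
from plant import arm
s,m=st();S=arm.get_image("side");T=arm.get_image("top")
for n,i,o,f in(("side",S,(250,120),4),("top",T,(220,140),3)):
  for k in(-1,1):
    for a in(-.009,.009):
      for b in(.044,.0615):print(n,k,a,b,((proj(i,s["ee_pos"]+m@[a,k*b,0])-o)*f).round(0))
W=arm.get_image("wrist");print(W["mount"],W["camera_matrix"])
E
```

```text
t 7.25 p [ 0.4944 -0.0895  0.2657] x [ 0.664  0.244 -0.707] y [ 0.347 -0.938  0.001] z [-0.663 -0.246 -0.707] F [-0.2 -1.1  0.6] op 0.0882 g 0.0 j [-0.01  0.89 -0.1   1.27  0.26  1.76 -1.38]
side -1 -0.009 0.044 [472. 406.]
side -1 -0.009 0.0615 [472. 428.]
side -1 0.009 0.044 [444. 426.]
side -1 0.009 0.0615 [443. 448.]
side 1 -0.009 0.044 [476. 305.]
side 1 -0.009 0.0615 [476. 286.]
side 1 0.009 0.044 [449. 324.]
side 1 0.009 0.0615 [450. 305.]
top -1 -0.009 0.044 [176. 497.]
top -1 -0.009 0.0615 [151. 507.]
top -1 0.009 0.044 [170. 479.]
top -1 0.009 0.0615 [146. 489.]
top 1 -0.009 0.044 [299. 449.]
top 1 -0.009 0.0615 [324. 439.]
top 1 0.009 0.044 [292. 431.]
top 1 0.009 0.0615 [317. 422.]
[[-1.09697747e-05 -9.58232211e-01 -2.85991310e-01  7.40599239e-02]
 [ 9.99999734e-01 -2.19021710e-04  6.95489262e-04 -1.27077570e-03]
 [-7.29078519e-04 -2.85991227e-01  9.58231959e-01 -1.67975524e-01]
 [ 0.00000000e+00  0.00000000e+00  0.00000000e+00  1.00000000e+00]] [[353.0197169    0.         321.70081289]
 [  0.         353.0197169  236.83000713]
 [  0.           0.           1.        ]]
```

```bash
python3 - <<'E'
from h import *
from plant import arm
from scipy.optimize import least_squares
s,m=st();S=arm.get_image("side");T=arm.get_image("top")
# far finger inner lower etc: observed crop corners -> full px
ob=[(S,(-.009,-.0615),(441,397),(250,120),4),(S,(.009,-.0615),(408,418),(250,120),4),(S,(-.009,.044),(446,276),(250,120),4),(S,(.009,.044),(424,303),(250,120),4),
    (T,(-.009,.0615),(306,417),(220,140),3),(T,(-.009,.044),(290,426),(220,140),3),(T,(-.009,-.044),(162,474),(220,140),3)]
def f(o):return np.concatenate([proj(i,s["ee_pos"]+m@(np.array([a,b,0])+o))-(np.array(p)/k+c) for i,(a,b),p,c,k in ob])
r=least_squares(f,[0,0,0],loss="soft_l1");print((r.x*1000).round(1),r.fun.round(1))
import cv2
W=arm.get_image("wrist");cv2.imwrite("pics/w1.png",W["frame"][:,:,::-1])
K=W["camera_matrix"];M=np.linalg.inv(W["mount"])
for z in(0,-.019):
  for k in(-1,1):
    for b in(.044,.0615):
      q=K@(M@[0,k*b,z,1])[:3];print(z,k,b,(q[:2]/q[2]).round(0))
E
```

```text
t 7.4 p [ 0.4948 -0.0895  0.2673] x [ 0.666  0.245 -0.705] y [ 0.347 -0.938  0.002] z [-0.661 -0.246 -0.709] F [ 0.5 -0.  -0.2] op 0.0881 g 0.0 j [-0.01  0.88 -0.1   1.27  0.26  1.76 -1.38]
[  0.3  -2.3 -22.3] [-0.4  0.5  0.5  0.3 -0.1  0.1 -1.3 -1.8  2.1 -0.  -0.8  0.2  0.1  0.6]
0 -1 0.044 [239. 281.]
0 -1 0.0615 [205. 281.]
0 1 0.044 [409. 281.]
0 1 0.0615 [443. 281.]
-0.019 -1 0.044 [229. 298.]
-0.019 -1 0.0615 [192. 298.]
-0.019 1 0.044 [419. 298.]
-0.019 1 0.0615 [457. 298.]
```

View pics/w1.png

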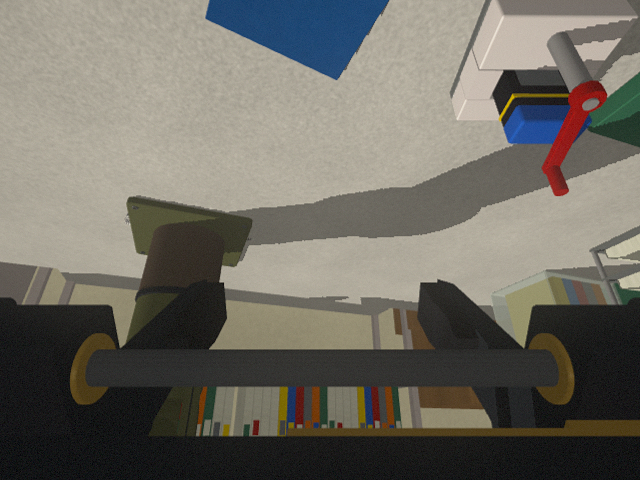

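The wrist view shows the fingertips' inner corners at (225,283) and (420,283). All three views put the real fingertips about 22 mm behind the reported TCP along the tool axis. So the fingers passed over the pin, and I'll correct every height for this.

```bash
cat >> h.py <<'E'
D=.0215  # real fingertips lie D behind ee_pos along tool z
def goT(p):
    s,m=st();print("tool cm to tip target",(100*m.T@(np.array(p)-(s["ee_pos"]-D*m[:,2]))).round(2))
E
python3 -m creep '[[[0,0,0],[0,7.5,0],1],[[0,0,0],[0,7.5,0],1],[[0,0,0],[0,7.5,0],1],[[0,0,0],[0,7.5,0],1],[[0,0,0],[0,7.5,0],1],[[0,0,0],[0,7.5,0],1],[[0,0,0],[0,0,-6],1],[[0,0,0],[0,0,-6],1]]'
python3 -c "from h import *;goT([.484,-.3233,.124])"
```

```text
t: 8.35
ee_pos: [0.4938, -0.0896, 0.2669]
ee_rot: [3.014, 0.879, 0.002]
contact_force: [0.8, 0.0, 0.0]
opening: 0.0881
grasp_force: 0.0
t 8.35 p [ 0.4938 -0.0896  0.2669] x [0.843 0.538 0.001] y [ 0.538 -0.843  0.002] z [ 0.002 -0.001 -1.   ] F [0.8 0.  0. ] op 0.0881 g 0.0 j [ 0.29  0.47 -0.31  1.86  0.19  0.84 -1.12]
tool cm to tip target [-13.39  19.15  16.47]
```

```bash
python3 -m creep '[[[-2.68,3.83,0.5],[0,0,0],1],[[-2.68,3.83,0.5],[0,0,0],1],[[-2.68,3.83,0.5],[0,0,0],1],[[-2.68,3.83,0.5],[0,0,0],1],[[-2.68,3.83,0.5],[0,0,0],1],[[0,0,0],[0,0,0],0.3],[[0,0,0],[0,0,0],0.3],[[0,0,0],[0,0,0],0.3]]' 5
python3 -m creep '[[[0,0,4],[0,0,0],0.6],[[0,0,4],[0,0,0],0.5],[[0,0,4],[0,0,0],0.5],[[0,0,0],[0,0,0],0.5],[[0,0,0],[0,0,0],0.5]]' 5
python3 -c "
from h import *;goT([.484,-.3233,.124])
from plant import arm
W=arm.get_image('wrist');c=big(mask(W['frame'],170,8,120,60));print(cv2.boundingRect(c))
cv2.imwrite('pics/w2.png',W['frame'][:,:,::-1])"
```

```text
t: 9.15
ee_pos: [0.485, -0.3205, 0.2412]
ee_rot: [-3.016, -0.879, -0.002]
contact_force: [-1.0, 0.3, -0.5]
opening: 0.0666
grasp_force: 0.0
t: 9.65
ee_pos: [0.4854, -0.3207, 0.1215]
ee_rot: [-3.016, -0.879, -0.001]
contact_force: [0.1, -0.4, 0.2]
opening: 0.0441
grasp_force: 0.0
t 9.65 p [ 0.4854 -0.3207  0.1215] x [0.843 0.538 0.001] y [ 0.538 -0.843 -0.   ] z [ 0.     0.001 -1.   ] F [ 0.1 -0.4  0.2] op 0.0441 g 0.0 j [ 0.65  0.77 -0.24  1.78  0.29  0.63 -0.77]
tool cm to tip target [-0.26  0.14  1.9 ]
(302, 96, 48, 225)
```

View pics/w2.png

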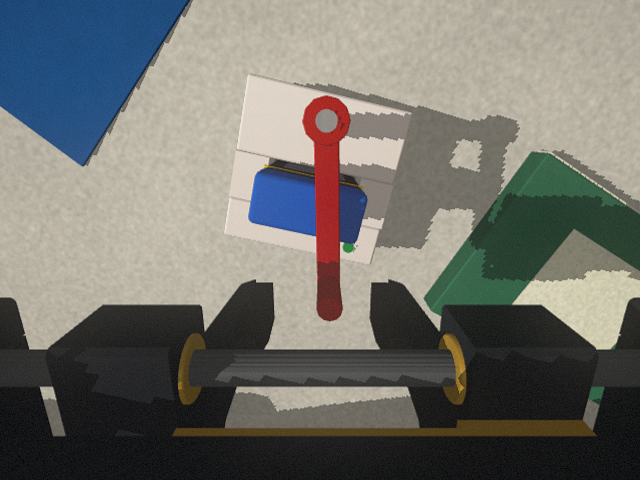

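The wrist view shows the pin at (329,308), midway between the fingertips. Next is down 1.9 cm, narrow, and sweep.

```bash
python3 -m creep '[[[-0.1,0.1,1],[0,0,0],0.5],[[-0.1,0.1,0.9],[0,0,0],0.3],[[0,0,0],[0,0,0],0.3],[[0,0,0],[0,0,0],0.3],[[0,0,0],[0,0,0],0.3]]' 5; python3 -m creep '[[[0.08,1.14,0],[0,0,-8],0.3],[[0.08,1.14,0],[0,0,-8],0.3],[[0.08,1.14,0],[0,0,-8],0.3],[[0.08,1.14,0],[0,0,-8],0.3],[[0.08,1.14,0],[0,0,-8],0.3],[[0.08,1.14,0],[0,0,-8],0.3]]'
python3 -m creep '[[[0.08,1.14,0],[0,0,-8],0.3],[[0.08,1.14,0],[0,0,-8],0.3],[[0.08,1.14,0],[0,0,-8],0.3],[[0.08,1.14,0],[0,0,-8],0.3],[[0.08,1.14,0],[0,0,-8],0.3],[[0,0,0],[0,0,0],0.3],[[0,0,0],[0,0,0],0.3]]'
python3 - <<'E'
from h import *
from plant import arm
s,m=st();W=arm.get_image("wrist");c=big(mask(W['frame'],170,8,120,60));print(cv2.boundingRect(c))
T=arm.get_image("top");mm=mask(T["frame"],170,8,120,60,box=(360,250,450,320));mo=cv2.moments(mm);print(mo["m00"],[plane(T,(mo["m10"]/mo["m00"],mo["m01"]/mo["m00"]),.118)])
E
```

```text
t: 10.2
ee_pos: [0.4842, -0.3249, 0.1019]
ee_rot: [3.017, 0.876, 0.001]
contact_force: [-0.4, 0.7, -0.3]
opening: 0.0262
grasp_force: 0.0
t: 10.8
ee_pos: [0.5394, -0.3623, 0.1019]
ee_rot: [-2.395, -2.033, 0.001]
contact_force: [-0.8, 0.4, -0.3]
opening: 0.0267
grasp_force: 0.3
t: 11.5
ee_pos: [0.5943, -0.3517, 0.1016]
ee_rot: [-1.566, -2.723, 0.0]
contact_force: [0.4, -0.3, 0.6]
opening: 0.0263
grasp_force: 0.0
t 11.5 p [ 0.5943 -0.3517  0.1016] x [-0.503  0.864  0.   ] y [ 0.864  0.503 -0.   ] z [-0. -0. -1.] F [ 0.4 -0.3  0.6] op 0.0263 g 0.0 j [ 0.78  0.98 -0.66  1.42  0.67  0.97  0.48]
(295, 78, 54, 259)
175.0 [array([ 0.56628942, -0.30835644,  0.118     ])]
```

```bash
python3 -m creep '[[[0,0,-4],[0,0,0],0.3],[[0,0,-5],[0,0,0],1],[[0,0,-5],[0,0,0],1],[[0,0,0],[0,0,8.3],1],[[0,0,0],[0,0,8.3],1],[[0,0,0],[0,0,8.3],1],[[0,0,0],[0,0,8.3],1],[[0,0,0],[0,0,8.3],1]]'; python3 -m creep '[[[0,0,0],[0,0,8.4],1],[[0,0,0],[0,0,8.4],1],[[0,0,0],[0,0,8.4],1],[[0,0,0],[0,0,8.4],1],[[0,0,0],[0,0,8.4],1],[[0,0,0],[0,0,8.4],1],[[0,0,0],[0,0,8.4],1]]'
python3 - <<'E'
from h import *
from plant import arm
s,m=st();D2=.0215
for n in("wrist","side"):
    W=arm.get_image(n);mm=mask(W["frame"],170,8,120,60,box=None if n=="wrist" else (340,190,440,275));c=big(mm)
    print(n,cv2.boundingRect(c),cv2.contourArea(c),c[:,0][c[:,0,0].argmin()],c[:,0][c[:,0,0].argmax()],c[:,0][c[:,0,1].argmin()],c[:,0][c[:,0,1].argmax()])
    if n=="wrist":
        o=m@W["mount"][:3,3]+s["ee_pos"];
        for p in(c[:,0][c[:,0,0].argmin()],c[:,0][c[:,0,0].argmax()],c[:,0][c[:,0,1].argmin()],c[:,0][c[:,0,1].argmax()]):
            d=m@W["mount"][:3,:3]@np.linalg.inv(W["camera_matrix"])@[*p,1];print((o+d*(.13-o[2])/d[2]).round(3))
E
```

```text
t: 12.4
ee_pos: [0.5939, -0.352, 0.2418]
ee_rot: [2.434, 1.986, -0.001]
contact_force: [-0.6, 0.4, 0.0]
opening: 0.0801
grasp_force: 0.0
t: 13.1
ee_pos: [0.594, -0.3519, 0.2419]
ee_rot: [3.095, 0.535, -0.0]
contact_force: [0.6, 0.5, -0.7]
opening: 0.0885
grasp_force: 0.0
t 13.1 p [ 0.594  -0.3519  0.2419] x [ 0.942  0.336 -0.   ] y [ 0.336 -0.942  0.   ] z [-0. -0. -1.] F [ 0.6  0.5 -0.7] op 0.0885 g 0.0 j [ 0.61  0.77 -0.28  1.31  0.22  1.1  -0.93]
wrist (215, 219, 114, 33) 1802.5 [215 235] [328 239] [320 219] [222 251]
[ 0.557 -0.271  0.13 ]
[ 0.585 -0.36   0.13 ]
[ 0.599 -0.348  0.13 ]
[ 0.545 -0.28   0.13 ]
side (362, 190, 10, 30) 134.0 [362 190] [371 214] [362 190] [364 219]
```

```bash
python3 -m creep '[[[-3,0,-2],[0,0,0],1],[[-3,-1,0],[0,7.5,0],1],[[0,0,0],[0,7.5,0],1],[[0,0,0],[0,7.5,0],1],[[0,0,0],[0,7.5,0],1],[[0,0,0],[0,7.5,0],1],[[0,0,0],[0,7.5,0],1],[[0,0,0],[0,0,0],1]]'
python3 -c "from h import *;goT([.5149,-.2930,.16])"
```

```text
t: 14.0
ee_pos: [0.5283, -0.3675, 0.2564]
ee_rot: [-2.744, -0.468, -1.131]
contact_force: [0.2, 0.9, -0.6]
opening: 0.088
grasp_force: 0.0
t 14.0 p [ 0.5283 -0.3675  0.2564] x [0.669 0.232 0.706] y [ 0.335 -0.942 -0.008] z [ 0.663  0.241 -0.708] F [ 0.2  0.9 -0.6] op 0.088 g 0.0 j [ 1.44  0.83 -0.95  1.86 -0.17  0.35 -0.28]
tool cm to tip target [-5.97 -7.39  9.89]
```

```bash
python3 -m creep '[[[-3,-3.7,0],[0,0,0],1],[[-3,-3.7,0],[0,0,0],1],[[0,0,3.3],[0,0,0],1],[[0,0,3.3],[0,0,0],1],[[0,0,3.3],[0,0,0],1],[[0,0,0],[0,0,0],1],[[0,0,0],[0,0,0],1],[[0,0,0],[0,0,0],1]]'
python3 - <<'E'
from h import *
from plant import arm
goT([.5149,-.2930,.0686])
W=arm.get_image("wrist");s,m=st()
cv2.imwrite("pics/w3.png",W["frame"][:,:,::-1])
c=big(mask(W["frame"],100,125,120,40));o=m@W["mount"][:3,3]+s["ee_pos"]
for p in cv2.boxPoints(cv2.minAreaRect(c)):
    d=m@W["mount"][:3,:3]@np.linalg.inv(W["camera_matrix"])@[*p,1];print(p.round(0),(o+d*(.107-o[2])/d[2]).round(4))
E
```

```text
t: 14.8
ee_pos: [0.5204, -0.2972, 0.1732]
ee_rot: [-2.731, -0.497, -1.121]
contact_force: [0.2, 0.3, 0.4]
opening: 0.0877
grasp_force: 0.0
t 14.8 p [ 0.5204 -0.2972  0.1732] x [0.666 0.246 0.704] y [ 0.356 -0.934 -0.01 ] z [ 0.655  0.258 -0.71 ] F [0.2 0.3 0.4] op 0.0877 g 0.0 j [ 1.36  0.93 -0.92  2.08 -0.59  0.04  0.2 ]
tool cm to tip target [-7.63 -0.48  9.32]
t 14.85 p [ 0.5202 -0.2974  0.173 ] x [0.667 0.245 0.704] y [ 0.356 -0.935 -0.011] z [ 0.655  0.258 -0.71 ] F [0.6 0.3 0.8] op 0.088 g 0.0 j [ 1.36  0.93 -0.92  2.08 -0.6   0.04  0.2 ]
[ 21. 304.] [ 0.454  -0.0957  0.107 ]
[151. 169.] [ 0.5878 -0.1139  0.107 ]
[230. 244.] [ 0.5467 -0.2108  0.107 ]
[ 99. 379.] [ 0.4326 -0.1783  0.107 ]
```

View pics/w3.png

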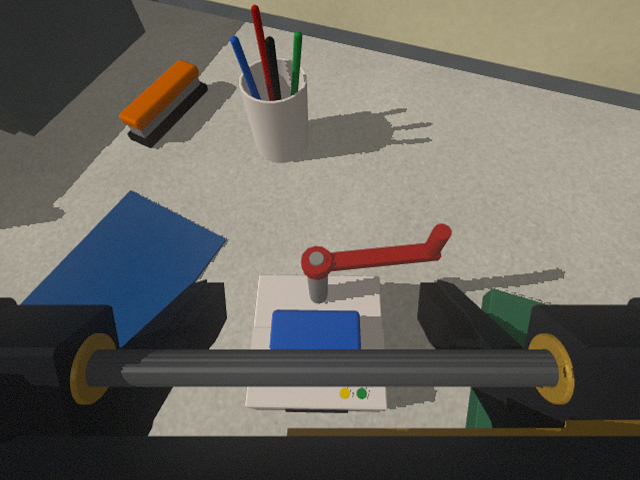

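Wrist view: blue pack top centred at (315,330) between the fingers, lever swung well open with its pin at (440,235). j6 is at its limit, so I'll grasp with 30° of lean and lay down with about 60°.

```bash
python3 -m creep '[[[0,0,0],[0,-7.5,0],1],[[0,0,0],[0,-7.5,0],1],[[0,0,0],[0,0,0],1],[[0,0,0],[0,0,0],1]]'
python3 -c "from h import *;goT([.5131,-.2936,.12])"
```

```text
t: 15.25
ee_pos: [0.5206, -0.2952, 0.1709]
ee_rot: [-2.877, -0.53, -0.793]
contact_force: [-0.6, 0.4, -0.0]
opening: 0.0883
grasp_force: 0.0
t 15.25 p [ 0.5206 -0.2952  0.1709] x [0.803 0.302 0.514] y [ 0.36  -0.933 -0.013] z [ 0.476  0.196 -0.857] F [-0.6  0.4 -0. ] op 0.0883 g 0.0 j [ 1.01  0.73 -0.49  1.99 -0.62  0.25  0.05]
tool cm to tip target [-3.17 -0.35  6.19]
```

```bash
python3 -m creep '[[[-1.6,-0.2,2],[0,0,0.5],1],[[-1.6,-0.15,2],[0,0,0.5],1],[[0,0,2.2],[0,0,0],1],[[0,0,0],[0,0,0],1],[[0,0,0],[0,0,0],1]]'
python3 - <<'E'
from h import *
from plant import arm
goT([.5131,-.2936,.0655])
W=arm.get_image("wrist");f=W["frame"];c=big(mask(f,100,125,120,40,box=(228,240,418,345)));print("pack cols",cv2.boundingRect(c))
E
```

```text
t: 15.75
ee_pos: [0.5207, -0.2918, 0.1006]
ee_rot: [-2.877, -0.491, -0.79]
contact_force: [0.3, 0.2, 0.7]
opening: 0.0883
grasp_force: 0.0
t 15.75 p [ 0.5207 -0.2918  0.1006] x [0.811 0.277 0.515] y [ 0.339 -0.94  -0.027] z [ 0.477  0.197 -0.857] F [0.3 0.2 0.7] op 0.0883 g 0.0 j [ 1.05  0.88 -0.58  2.03 -0.64  0.07  0.11]
tool cm to tip target [-2.48  0.01  4.76]
pack cols (261, 275, 123, 57)
```

```bash
python3 -m creep '[[[0,0,0],[0,-5,0],1],[[0,0,0],[0,-5,0],1],[[0,0,0],[1.6,0,0],1],[[0,0,0],[0,0,0],1],[[0,0,0],[0,0,0],1]]'
python3 -c "from h import *;goT([.5103,-.2946,.072])"
```

```text
t: 16.3
ee_pos: [0.5218, -0.2915, 0.1013]
ee_rot: [-2.937, -0.517, -0.529]
contact_force: [0.2, 0.4, -0.5]
opening: 0.0881
grasp_force: 0.0
t 16.3 p [ 0.5218 -0.2915  0.1013] x [0.881 0.311 0.357] y [ 0.35  -0.936 -0.049] z [ 0.318  0.168 -0.933] F [ 0.2  0.4 -0.5] op 0.0881 g 0.0 j [ 0.74  0.8  -0.2   1.93 -0.64  0.31 -0.01]
tool cm to tip target [-2.15  0.03  4.46]
```

```bash
python3 -m creep '[[[-1,0,1],[-1.5,0,0],1],[[-1.1,0,1],[-1.5,0,0],1],[[0,0,1],[0,0,0],1],[[0,0,0],[0,0,0],1],[[0,0,0],[0,0,0],1]]'
python3 -c "
from h import *
from plant import arm
goT([.5103,-.2946,.072])
f=arm.get_image('wrist')['frame'];print(cv2.boundingRect(big(mask(f,100,125,120,40,box=(228,240,418,345)))))"
```

```text
t: 16.8
ee_pos: [0.514, -0.2935, 0.0654]
ee_rot: [-2.985, -0.512, -0.55]
contact_force: [0.4, -0.2, 0.0]
opening: 0.0879
grasp_force: 0.0
t 16.8 p [ 0.514  -0.2935  0.0654] x [0.881 0.311 0.357] y [ 0.333 -0.943 -0.002] z [ 0.336  0.12  -0.934] F [ 0.4 -0.2  0. ] op 0.0879 g 0.0 j [ 0.79  0.85 -0.3   2.   -0.67  0.12  0.04]
tool cm to tip target [-0.12 -0.02  1.39]
(249, 261, 150, 71)
```

```bash
python3 -m creep '[[[-0.1,0,0.7],[0,0,0],1],[[0,0,0.7],[0,0,0],1],[[0,0,0],[0,0,0],1],[[0,0,0],[0,0,0],0.5],[[0,0,0],[0,0,0],0.5],[[0,0,0],[0,0,0],0.5],[[0,0,0],[0,0,0],0.5]]' 25
python3 -c "from h import *;goT([.5103,-.2946,.072])"
```

```text
t: 17.55
ee_pos: [0.5177, -0.2924, 0.052]
ee_rot: [-2.987, -0.513, -0.55]
contact_force: [0.0, -0.9, -0.9]
opening: 0.0598
grasp_force: 25.0
t 17.55 p [ 0.5177 -0.2924  0.052 ] x [0.881 0.312 0.356] y [ 0.334 -0.943  0.   ] z [ 0.336  0.119 -0.934] F [ 0.  -0.9 -0.9] op 0.0598 g 25.0 j [ 0.79  0.88 -0.31  2.   -0.67  0.09  0.05]
tool cm to tip target [-0.01 -0.04  0.01]
```

```bash
python3 -m creep '[[[0.53,0,-1.4],[0,0,0],0.5],[[1.07,0,-2.8],[0,0,0],0.5],[[1.07,0,-2.8],[0,0,0],0.5],[[1.07,0,-2.8],[0,0,0],0.5],[[1.07,0,-2.8],[0,0,0],0.5],[[0,0,0],[0,0,0],0.5],[[0,0,0],[0,0,0],0.5]]' 30
python3 - <<'E'
from h import *
from plant import arm
goT([.49,-.09,.22])
S=arm.get_image("side")["frame"][60:260,260:460]
cv2.imwrite("pics/s4.png",cv2.resize(S[:,:,::-1],None,fx=3,fy=3))
E
```

```text
t: 18.25
ee_pos: [0.5174, -0.2914, 0.1866]
ee_rot: [-2.986, -0.514, -0.549]
contact_force: [0.1, 1.5, -1.8]
opening: 0.0595
grasp_force: 30.0
t 18.25 p [ 0.5174 -0.2914  0.1866] x [0.881 0.312 0.356] y [ 0.335 -0.942 -0.001] z [ 0.335  0.12  -0.935] F [ 0.1  1.5 -1.8] op 0.0595 g 30.0 j [ 0.65  0.63 -0.08  1.94 -0.63  0.43 -0.08]
tool cm to tip target [  5.07 -19.9    0.53]
```

View pics/s4.png

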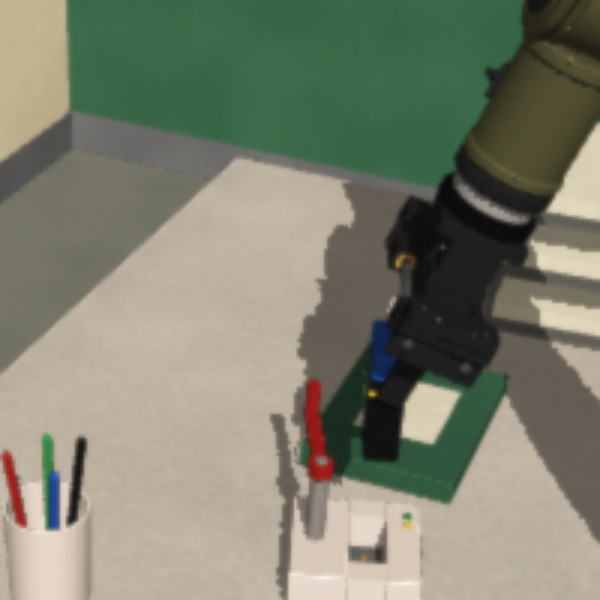

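The side crop shows the pack out of the dock in the fingers, blue end up at (383,345). The lever is open at (317,425) and the pocket is empty at (368,540).

```bash
python3 -m creep '[[[1,-2,0.1],[0,0,0],0.5],[[1,-4,0.1],[0,0,0],0.5],[[1,-4,0.1],[0,0,0],0.5],[[1,-4,0.1],[0,0,0],0.5],[[1,-4,0.1],[0,0,0],0.5],[[0,-2,0],[0,0,0],0.5]]'
python3 -m creep '[[[0,0,0],[0,-4,0],0.5],[[0,0,0],[0,-6,0],0.5],[[0,0,0],[0,-8,0],0.5],[[0,0,0],[0,-8,0],0.5],[[0,0,0],[0,-8,0],0.5],[[0,0,0],[0,-8,0],0.5],[[0,0,0],[0,-8,0],0.5],[[0,0,0],[0,-8,0],0.5]]'
python3 -m creep '[[[0,0,0],[0,-8,0],0.5],[[0,0,0],[0,-7,0],0.5],[[0,0,0],[0,-5,0],0.5],[[0,0,0],[0,0,0],0.5],[[0,0,0],[0,0,0],0.5],[[0,0,0],[0,0,0],0.5]]'
python3 -c "from h import *;st()"
```

```text
t: 18.9
ee_pos: [0.4947, -0.0822, 0.1987]
ee_rot: [-2.981, -0.52, -0.543]
contact_force: [1.1, 0.8, -2.1]
opening: 0.0597
grasp_force: 30.0
t: 19.7
ee_pos: [0.497, -0.0857, 0.1972]
ee_rot: [2.849, 0.496, -0.936]
contact_force: [0.7, -0.1, -1.9]
opening: 0.0599
grasp_force: 30.0
t: 20.3
ee_pos: [0.4966, -0.0871, 0.1994]
ee_rot: [2.608, 0.451, -1.383]
contact_force: [-0.0, -1.1, -1.9]
opening: 0.0595
grasp_force: 30.0
t 20.3 p [ 0.4966 -0.0871  0.1994] x [ 0.528  0.19  -0.827] y [ 0.334 -0.943 -0.004] z [-0.781 -0.274 -0.562] F [-0.  -1.1 -1.9] op 0.0595 g 30.0 j [-0.32  1.18  0.66  1.18 -0.12  1.79 -0.94]
```

```bash
python3 -m creep '[[[2.31,-0.23,1.85],[0,0,0],0.5],[[2.31,-0.23,1.85],[0,0,0],0.5],[[2.31,-0.23,1.85],[0,0,0],0.5],[[2.31,-0.23,1.85],[0,0,0],0.5],[[2.31,-0.23,1.85],[0,0,0],0.5],[[1.5,-0.15,1.2],[0,0,0],0.5],[[0,0,0],[0,0,0],0.5],[[0,0,0],[0,0,0],0.5]]'
python3 - <<'E'
from h import *
from plant import arm
s,m=st();gp=s["ee_pos"]-.0405*m[:,2];print("gp",gp,"delta tool",100*m.T@(np.array([.511,-.067,.045])-gp))
S=arm.get_image("side");f=S["frame"];y=mask(f,20,35,120,100,box=(250,180,450,360));b=mask(f,105,125,150,90,box=(250,180,450,360))
print("yellow",y.sum(),cv2.boundingRect(big(y)) if y.sum() else 0)
cv2.imwrite("pics/x.png",f[:,:,::-1])
# expected stripe/ends
u=np.array([.94,.342,0])*np.cos(.23)+np.array([0,0,np.sin(.23)]);print("blue end px",proj(S,gp+u*.017),"bottom",proj(S,gp-u*.077))
E
```

```text
t: 21.1
ee_pos: [0.4802, -0.0786, 0.0336]
ee_rot: [2.606, 0.452, -1.383]
contact_force: [0.4, 0.7, -2.5]
opening: 0.0598
grasp_force: 30.0
t 21.1 p [ 0.4802 -0.0786  0.0336] x [ 0.528  0.19  -0.828] y [ 0.335 -0.942 -0.003] z [-0.781 -0.276 -0.561] F [ 0.4  0.7 -2.5] op 0.0598 g 30.0 j [-0.32  1.38  0.6   1.22 -0.21  1.58 -1.  ]
gp [ 0.51177734 -0.06742217  0.05628609] delta tool [ 0.90137059 -0.06248629  0.68206278]
yellow 53 (352, 282, 4, 21)
blue end px [339.82332056 289.68360711] bottom [380.46770166 299.94578997]
```

```bash
python3 -m creep '[[[0.41,0,0.28],[0,0,0],0.5],[[0.41,0,0.28],[0,0,0],0.5],[[0.25,0,0.17],[0,0,0],0.5],[[0,0,0],[0,0,0],0.5]]';python3 -m creep '[[[0.17,0,0.11],[0,0,0],0.5],[[0,0,0],[0,0,0],0.5]]';python3 -m creep '[[[0.17,0,0.11],[0,0,0],0.5],[[0,0,0],[0,0,0],0.5]]'
```

```text
t: 21.55
ee_pos: [0.4793, -0.078, 0.0189]
ee_rot: [2.606, 0.453, -1.386]
contact_force: [-0.1, 0.3, -1.4]
opening: 0.0599
grasp_force: 30.0
t: 21.75
ee_pos: [0.4796, -0.0782, 0.0178]
ee_rot: [2.605, 0.452, -1.386]
contact_force: [1.1, 0.3, -0.0]
opening: 0.0597
grasp_force: 30.0
t: 21.95
ee_pos: [0.4801, -0.078, 0.0164]
ee_rot: [2.605, 0.452, -1.385]
contact_force: [3.1, 2.1, 4.6]
opening: 0.0597
grasp_force: 30.0
```

```bash
python3 -m creep '[[[0,0,0],[0,0,0],0.5],[[0.16,0,0.03],[0,0,0],0.5],[[0.16,0,0.03],[0,0,0],0.5],[[0.16,0,0.03],[0,0,0],0.5],[[0.16,0,0.03],[0,0,0],0.5],[[0,0,0],[0,0,0],0.5]]' 8;python3 -m creep '[[[0.16,0,0.03],[0,0,0],0.5],[[0.16,0,0.03],[0,0,0],0.5],[[0.16,0,0.03],[0,0,0],0.5],[[0.16,0,0.03],[0,0,0],0.5],[[0,0,0],[0,0,0],0.5]]' 
python3 -c "
from h import *
s,m=st();print('gp',s['ee_pos']-.0405*m[:,2])"
```

```text
t: 22.55
ee_pos: [0.4819, -0.0772, 0.0088]
ee_rot: [2.606, 0.453, -1.386]
contact_force: [1.0, 0.3, 0.4]
opening: 0.0598
grasp_force: 8.0
t: 23.05
ee_pos: [0.4842, -0.0762, 0.003]
ee_rot: [2.606, 0.452, -1.386]
contact_force: [-0.8, -0.4, -0.8]
opening: 0.0598
grasp_force: 8.0
t 23.05 p [ 0.4842 -0.0762  0.003 ] x [ 0.526  0.191 -0.829] y [ 0.335 -0.942 -0.005] z [-0.782 -0.275 -0.56 ] F [-0.8 -0.4 -0.8] op 0.0598 g 8.0 j [-0.32  1.43  0.59  1.18 -0.23  1.57 -1.02]
gp [ 0.51586643 -0.06502913  0.02566875]
```

```bash
python3 -m creep '[[[0.11,0,0.04],[0,0,0],0.5],[[0,0,0],[0,0,0],0.5]]';python3 -m creep '[[[0.1,0,0.04],[0,0,0],0.5],[[0,0,0],[0,0,0],0.5]]'
python3 - <<'E'
from h import *
from plant import arm
s,m=st();gp=s["ee_pos"]-.0405*m[:,2];print(gp)
S=arm.get_image("side");f=S["frame"];y=mask(f,20,35,120,100,box=(250,180,450,360));c=big(y);print("yellow",y.sum(),cv2.boundingRect(c),cv2.minAreaRect(c))
E
```

```text
t: 23.25
ee_pos: [0.4844, -0.0761, 0.0028]
ee_rot: [2.605, 0.451, -1.387]
contact_force: [-0.9, 0.1, 3.1]
opening: 0.0599
grasp_force: 8.0
t: 23.45
ee_pos: [0.4844, -0.0761, 0.0027]
ee_rot: [2.604, 0.451, -1.389]
contact_force: [-2.4, 0.8, 7.5]
opening: 0.0596
grasp_force: 8.0
t 23.45 p [ 0.4844 -0.0761  0.0027] x [ 0.525  0.19  -0.83 ] y [ 0.334 -0.943 -0.004] z [-0.783 -0.275 -0.558] F [-2.4  0.8  7.5] op 0.0596 g 8.0 j [-0.32  1.43  0.59  1.17 -0.23  1.58 -1.02]
[ 0.51606686 -0.06496117  0.02530675]
yellow 52 (348, 291, 4, 21) ((349.5735168457031, 301.0440979003906), (2.377591848373413, 20.094482421875), 4.39870548248291)
```

```bash
python3 -m creep '[[[-0.06,0,-0.05],[0,0,0],0.55],[[0,0,0],[0,0,0],0.7],[[0,0,0],[0,0,0],1],[[0,0,0],[0,0,0],1],[[0,0,0],[0,0,0],1],[[0,0,0],[0,0,0],1]]'
python3 -m creep '[[[-0.4,0,-1],[0,0,0],1],[[-1,0,-3],[0,0,0],1],[[-1,0,-4],[0,0,0],1],[[-1,0,-4],[0,0,0],1],[[0,0,0],[0,7,0],1],[[0,0,0],[0,8,0],1],[[0,0,0],[0,8,0],1],[[0,0,0],[0,8,0],1]]'
python3 -m creep '[[[0,0,0],[0,8,0],1],[[0,0,0],[0,8,0],1],[[0,0,0],[0,8.5,0],1],[[0,0,0],[0,0,0],1],[[0,0,0],[0,0,0],1]]'
python3 - <<'E'
from h import *
from plant import arm
s,m=st()
S=arm.get_image("side");f=S["frame"];y=mask(f,20,35,120,100,box=(250,180,450,360));c=big(y);print("yellow",y.sum(),cv2.boundingRect(c))
W=arm.get_image("wrist");cv2.imwrite("pics/w5.png",W["frame"][:,:,::-1])
T=arm.get_image("top");cv2.imwrite("pics/t5.png",T["frame"][:,:,::-1])
o=m@W["mount"][:3,3]+s["ee_pos"]
def pl(p,z):
    d=m@W["mount"][:3,:3]@np.linalg.inv(W["camera_matrix"])@[*p,1];return (o+d*(z-o[2])/d[2])[:3].round(4)
h=cv2.cvtColor(W["frame"],cv2.COLOR_RGB2HSV)
for n,a in(("yellow",(20,35,120,100)),):
    c=big(mask(W["frame"],*a));r=cv2.minAreaRect(c);print(n,r,[pl(p,.031) for p in cv2.boxPoints(r)])
print("probe",[(p,h[p[1],p[0]].tolist()) for p in((320,100),(320,150),(320,200),(320,250))])
E
```

```text
t: 24.1
ee_pos: [0.4851, -0.076, 0.0017]
ee_rot: [2.606, 0.453, -1.385]
contact_force: [-0.5, 0.1, -0.7]
opening: 0.0878
grasp_force: 0.0
t: 24.9
ee_pos: [0.5623, -0.0495, 0.0987]
ee_rot: [2.959, 0.513, -0.643]
contact_force: [1.0, 0.6, 1.2]
opening: 0.0881
grasp_force: 0.0
t: 25.4
ee_pos: [0.5607, -0.0498, 0.0983]
ee_rot: [-3.092, -0.531, 0.015]
contact_force: [1.7, 0.4, -1.3]
opening: 0.0881
grasp_force: 0.0
t 25.4 p [ 0.5607 -0.0498  0.0983] x [ 0.943  0.334 -0.009] y [ 0.334 -0.943 -0.006] z [-0.01   0.002 -1.   ] F [ 1.7  0.4 -1.3] op 0.0881 g 0.0 j [-0.22  0.82  0.4   1.86 -0.55  0.58 -0.69]
yellow 70 (347, 292, 5, 28)
yellow ((321.0, 320.5), (5.0, 80.0), 90.0) [array([ 0.4935, -0.0397,  0.031 ]), array([ 0.5136, -0.0961,  0.031 ]), array([ 0.5097, -0.0976,  0.031 ]), array([ 0.4894, -0.041 ,  0.031 ])]
probe [((320, 100), [22, 30, 193]), ((320, 150), [23, 33, 186]), ((320, 200), [106, 169, 128]), ((320, 250), [107, 173, 124])]
```

The pack lies flat on the mat; its stripe is centred at (0.502,-0.069). Now the upright regrasp.

```bash
python3 - <<'E'
from h import *
import pickle
goT([.488,-.075,.06])
T=pickle.load(open("im0.pkl","rb"))["top"];f=T["frame"]
h=cv2.cvtColor(f,cv2.COLOR_RGB2HSV);print(h[260,140],h[300,140],h[304,140])
m=mask(f,8,24,75,60,box=(90,225,200,312));print(m.sum())
for r in(240,255,270,285):
    c=np.where(m[r])[0];print(r,c.min(),c.max(),plane(T,(c.min(),r),.09).round(3),plane(T,(c.max(),r),.09).round(3))
for c in(120,145,170):
    r=np.where(m[:,c])[0];print(c,r.min(),r.max(),plane(T,(c,r.min()),.14).round(3),plane(T,(c,r.max()),.127).round(3), f[296:312,c].mean(1).round(0))
E
python3 -m creep '[[[-3.8,0,0],[0,0,0],1],[[-3.8,0,0],[0,0,0],1],[[0,0,0],[0,0,0],1]]'; python3 -c "from h import *;goT([.488,-.075,.008])"
```

```text
t 25.55 p [ 0.5631 -0.0487  0.0972] x [ 0.941  0.337 -0.008] y [ 0.337 -0.941 -0.004] z [-0.008  0.001 -1.   ] F [-0.5 -0.2  0.5] op 0.0879 g 0.0 j [-0.22  0.83  0.4   1.86 -0.55  0.57 -0.69]
tool cm to tip target [-7.93 -0.04  5.93]
[ 16 122 152] [ 15 119 105] [18 35 96]
6046
240 102 189 [0.629 0.371 0.09 ] [0.626 0.168 0.09 ]
255 101 188 [0.594 0.373 0.09 ] [0.591 0.171 0.09 ]
270 101 187 [0.559 0.373 0.09 ] [0.556 0.173 0.09 ]
285 100 187 [0.525 0.375 0.09 ] [0.521 0.173 0.09 ]
120 233 301 [0.639 0.312 0.14 ] [0.487 0.315 0.127] [ 72.  74.  80.  81.  74.  71.  79.  87.  89.  90.  91.  98. 113. 124.
 126. 126.]
145 233 301 [0.638 0.256 0.14 ] [0.486 0.259 0.127] [ 78.  77.  78.  84.  80.  72.  78.  88.  92.  92.  92.  94. 105. 124.
 137. 140.]
170 233 302 [0.637 0.2   0.14 ] [0.483 0.203 0.127] [ 78.  78.  79.  82.  79.  75.  74.  82.  88.  89.  89.  92. 104. 125.
 137. 140.]
t: 25.85
ee_pos: [0.4847, -0.0765, 0.0975]
ee_rot: [-3.093, -0.528, 0.025]
contact_force: [-0.4, -0.3, 0.5]
opening: 0.0882
grasp_force: 0.0
t 25.85 p [ 0.4847 -0.0765  0.0975] x [ 0.943  0.332 -0.015] y [ 0.332 -0.943 -0.006] z [-0.016  0.001 -1.   ] F [-0.4 -0.3  0.5] op 0.0882 g 0.0 j [-0.14  0.76  0.33  2.07 -0.58  0.42 -0.58]
tool cm to tip target [ 0.49  0.02 11.1 ]
```

```bash
python3 -m creep '[[[0.4,0,0],[0,0.9,0],1],[[0,0,3],[0,0,0],1],[[0,0,3],[0,0,0],1],[[0,0,3],[0,0,0],1],[[0,0,1.2],[0,0,0],1],[[0,0,0],[0,0,0],1],[[0,0,0],[0,0,0],1]]'; python3 -c "
from h import *
from plant import arm
goT([.488,-.075,.008])
f=arm.get_image('wrist')['frame'];print(cv2.boundingRect(big(mask(f,20,35,120,100))),cv2.boundingRect(big(mask(f,100,118,160,110,box=(220,150,430,345)))))"
```

```text
t: 26.55
ee_pos: [0.4948, -0.0728, -0.0038]
ee_rot: [-3.091, -0.534, -0.012]
contact_force: [0.0, -0.8, 1.2]
opening: 0.088
grasp_force: 0.0
t 26.55 p [ 0.4948 -0.0728 -0.0038] x [0.942 0.335 0.008] y [ 0.335 -0.942 -0.004] z [ 0.007  0.006 -1.   ] F [ 0.  -0.8  1.2] op 0.088 g 0.0 j [-0.01  0.93  0.11  2.09 -0.68  0.15 -0.5 ]
tool cm to tip target [-0.7  -0.03  0.96]
(455, 420, 185, 16) (220, 150, 210, 195)
```

```bash
python3 -m creep '[[[-0.6,0,0.5],[0,0,0],1],[[0,0,0.45],[0,0,0],1],[[0,0,0],[0,0,0],1],[[0,0,0],[0,0,0],0.5],[[0,0,0],[0,0,0],0.5],[[0,0,0],[0,0,0],0.5],[[0,0,0],[0,0,0],0.5],[[0,0,0],[0,0,0],0.5]]' 25; python3 -c "from h import *;st()"
```

```text
t: 27.4
ee_pos: [0.4881, -0.0748, -0.0136]
ee_rot: [-3.09, -0.533, -0.01]
contact_force: [0.6, 0.3, 0.5]
opening: 0.0596
grasp_force: 25.0
t 27.4 p [ 0.4881 -0.0748 -0.0136] x [0.942 0.335 0.007] y [ 0.335 -0.942 -0.004] z [ 0.005  0.006 -1.   ] F [0.6 0.3 0.5] op 0.0596 g 25.0 j [ 0.02  0.95  0.08  2.1  -0.68  0.11 -0.49]
```

```bash
python3 -m creep '[[[0,0,-2],[0,0,0],0.5],[[0,0,-4],[0,0,0],0.5],[[0,0,-4],[0,0,0],0.5],[[0,0,-4],[0,0,0],0.5],[[0,0,-4],[0,0,0],0.5],[[0,0,0],[0,0,7],0.5],[[0,0,0],[0,0,7],0.5],[[0,0,0],[0,0,6.6],0.5]]' 30; python3 -c "from h import *;goT([.562,.265,.17])"
```

```text
t: 28.2
ee_pos: [0.4867, -0.0755, 0.1665]
ee_rot: [-3.134, 0.035, -0.008]
contact_force: [-0.1, 0.1, -2.8]
opening: 0.0596
grasp_force: 30.0
t 28.2 p [ 0.4867 -0.0755  0.1665] x [ 1.    -0.022  0.005] y [-0.022 -1.    -0.007] z [ 0.005  0.007 -1.   ] F [-0.1  0.1 -2.8] op 0.0596 g 30.0 j [-0.27  0.67  0.56  2.04 -0.63  0.61 -0.86]
tool cm to tip target [  6.77 -34.21   2.08]
```

```bash
python3 -m creep '[[[0.5,-2,0],[0,0,0],0.5],[[0.9,-4.3,0],[0,0,0],0.5],[[0.9,-4.3,0],[0,0,0],0.5],[[0.9,-4.3,0],[0,0,0],0.5],[[0.9,-4.3,0],[0,0,0],0.5],[[0.9,-4.3,0],[0,0,0],0.5],[[0.9,-4.3,0],[0,0,0],0.5],[[0.9,-4.3,0],[0,0,0],0.5]]'; python3 -m creep '[[[0,-2.1,0],[0,0,0],0.5],[[0,0,0],[0,0,0],0.5],[[0,0,0],[0,0,0],0.5],[[0,0,0],[0,0,0],0.5]]'; python3 -c "from h import *;goT([.562,.265,.087])"
```

```text
t: 29.0
ee_pos: [0.56, 0.2457, 0.1682]
ee_rot: [-3.135, 0.027, -0.006]
contact_force: [1.3, -0.6, -2.4]
opening: 0.0602
grasp_force: 30.0
t: 29.4
ee_pos: [0.5609, 0.2625, 0.1688]
ee_rot: [-3.136, 0.032, -0.007]
contact_force: [-1.2, -0.7, -2.2]
opening: 0.0596
grasp_force: 30.0
t 29.4 p [0.5609 0.2625 0.1688] x [ 1.    -0.021  0.004] y [-0.021 -1.    -0.005] z [ 0.005  0.005 -1.   ] F [-1.2 -0.7 -2.2] op 0.0596 g 30.0 j [-0.87  0.84  0.69  1.66 -0.66  0.88 -1.5 ]
tool cm to tip target [ 0.07 -0.22 10.34]
```

```bash
python3 -m creep '[[[0,-0.2,2],[0,0,0],0.5],[[0,0,3],[0,0,0],0.5],[[0,0,3],[0,0,0],0.5],[[0,0,1.5],[0,0,0],0.5],[[0,0,0],[0,0,0],0.5],[[0,0,0],[0,0,0],0.5]]'; python3 -m creep '[[[0,0,0.3],[0,0,0],0.5],[[0,0,0.2],[0,0,0],0.5],[[0,0,0],[0,0,0],0.5]]';python3 -m creep '[[[0,0,0.15],[0,0,0],0.5],[[0,0,0],[0,0,0],0.5]]'
```

```text
t: 30.0
ee_pos: [0.5625, 0.2664, 0.0748]
ee_rot: [-3.135, 0.03, -0.01]
contact_force: [0.6, 0.0, -1.5]
opening: 0.0597
grasp_force: 30.0
t: 30.3
ee_pos: [0.5619, 0.2676, 0.0694]
ee_rot: [-3.134, 0.028, -0.009]
contact_force: [-0.2, 0.6, -0.9]
opening: 0.0598
grasp_force: 30.0
t: 30.5
ee_pos: [0.5616, 0.2674, 0.0674]
ee_rot: [-3.135, 0.028, -0.008]
contact_force: [0.3, 0.3, -2.5]
opening: 0.0596
grasp_force: 30.0
```

```bash
python3 -m creep '[[[0,0,0.2],[0,0,0],0.5],[[0,0,0],[0,0,0],0.5]]';python3 -m creep '[[[0,0,0.15],[0,0,0],0.5],[[0,0,0],[0,0,0],0.5]]'; python3 -m creep '[[[0,0,0.1],[0,0,0],0.5],[[0,0,0],[0,0,0],0.5]]'
```

```text
t: 30.7
ee_pos: [0.5615, 0.2674, 0.0651]
ee_rot: [-3.135, 0.028, -0.007]
contact_force: [0.5, 0.7, -1.6]
opening: 0.06
grasp_force: 30.0
t: 30.9
ee_pos: [0.5616, 0.2673, 0.0637]
ee_rot: [-3.135, 0.028, -0.008]
contact_force: [-0.9, -0.6, -2.9]
opening: 0.0596
grasp_force: 30.0
t: 31.1
ee_pos: [0.5623, 0.2674, 0.0635]
ee_rot: [-3.135, 0.028, -0.01]
contact_force: [0.4, -0.9, 2.5]
opening: 0.0593
grasp_force: 30.0
```

```bash
python3 -m creep '[[[0,0,-0.05],[0,0,0],0.6],[[0,0,0],[0,0,0],0.9],[[0,0,0],[0,0,0],0.9],[[0,0,0],[0,0,0],0.9],[[0,0,-2],[0,0,0],0.9],[[0,0,-4],[0,0,0],0.9],[[0,0,-4],[0,0,0],0.9],[[0,0,0],[0,0,0],0]]' 10; python3 - <<'E'
from h import *
from plant import arm
goT([.4,.268,.19])
s=arm.observe();m=R.from_rotvec(s["ee_rot"]).as_matrix();W=arm.get_image("wrist");o=m@W["mount"][:3,3]+s["ee_pos"]
c=big(mask(W["frame"],20,35,120,100));r=cv2.minAreaRect(c)
for p in cv2.boxPoints(r):
    d=m@W["mount"][:3,:3]@np.linalg.inv(W["camera_matrix"])@[*p,1];print(p,(o+d*(.108-o[2])/d[2]).round(4))
T=arm.get_image("top");k=mask(T["frame"],100,125,120,40,box=(95,235,195,300));print(k.sum())
E
```

```text
t: 31.9
ee_pos: [0.565, 0.2669, 0.1688]
ee_rot: [-3.132, 0.029, -0.023]
contact_force: [1.0, -0.2, 0.6]
opening: 0.0732
grasp_force: 0.0
t 31.9 p [0.565  0.2669 0.1688] x [ 1.    -0.018  0.015] y [-0.018 -1.    -0.01 ] z [ 0.015  0.009 -1.   ] F [ 1.  -0.2  0.6] op 0.0732 g 0.0 j [-0.87  0.84  0.69  1.66 -0.67  0.87 -1.5 ]
tool cm to tip target [-16.47   0.17  -0.22]
[277. 223.] [0.5816 0.2983 0.108 ]
[367. 223.] [0.5807 0.2382 0.108 ]
[367. 230.] [0.5759 0.2381 0.108 ]
[277. 230.] [0.5768 0.2985 0.108 ]
40
```

```bash
python3 -m creep '[[[-4.1,0,0],[0,0,0],0],[[-4.1,0,0],[0,0,0],0],[[-4.1,0,0],[0,0,0],0],[[-4.1,0.1,0],[0,0,0],0],[[0,0,0],[0,0,0],0],[[0,0,0],[0,0,0],0],[[0,0,0],[0,0,0],0]]' 10; python3 -c "from h import *;goT([.4,.268,.088])"
```

```text
t: 32.7
ee_pos: [0.3985, 0.2687, 0.1622]
ee_rot: [-3.135, 0.028, -0.01]
contact_force: [-0.2, -1.1, 0.6]
opening: 0.0095
grasp_force: 0.0
t 32.7 p [0.3985 0.2687 0.1622] x [ 1.    -0.018  0.006] y [-0.018 -1.    -0.006] z [ 0.006  0.006 -1.   ] F [-0.2 -1.1  0.6] op 0.0095 g 0.0 j [-1.08  0.69  0.65  2.08 -0.75  0.61 -1.48]
tool cm to tip target [0.11 0.11 9.57]
```

```bash
python3 -m creep '[[[0,0,3.2],[0,0,0],0],[[0,0,3.2],[0,0,0],0],[[0,0,3.1],[0,0,0],0],[[0,0,0],[0,0,0],0],[[0,0,0],[0,0,0],0]]' 10; python3 -m creep '[[[1,0,0],[0,0,0],0],[[1,0,0],[0,0,0],0],[[1,0,0],[0,0,0],0],[[1,0,0],[0,0,0],0],[[1,0,0],[0,0,0],0]]'; python3 -c "from h import *;st()"
```

```text
t: 33.2
ee_pos: [0.3989, 0.2687, 0.0675]
ee_rot: [-3.135, 0.031, -0.008]
contact_force: [1.5, -0.3, -0.2]
opening: 0.0003
grasp_force: 0.0
t: 33.7
ee_pos: [0.4486, 0.2685, 0.0682]
ee_rot: [-3.135, 0.028, -0.009]
contact_force: [-1.4, 0.7, 1.1]
opening: 0.0006
grasp_force: 0.7
t 33.7 p [0.4486 0.2685 0.0682] x [ 1.    -0.018  0.005] y [-0.018 -1.    -0.007] z [ 0.006  0.007 -1.   ] F [-1.4  0.7  1.1] op 0.0006 g 0.7 j [-0.9   0.86  0.47  2.02 -0.87  0.46 -1.35]
```

```bash
python3 -m creep '[[[1,0,0],[0,0,0],0],[[1,0,0],[0,0,0],0],[[1,0,0],[0,0,0],0],[[1,0,0],[0,0,0],0],[[1,0,0],[0,0,0],0],[[1,0,0],[0,0,0],0],[[1,0,0],[0,0,0],0],[[1,0,0],[0,0,0],0]]'; python3 - <<'E'
from h import *
from plant import arm
st();T=arm.get_image("top")
m=mask(T["frame"],8,24,75,60,box=(90,225,200,320))
for c in(115,140,170):
    r=np.where(m[:,c])[0];print(c,len(r),r.max() if len(r) else 0)
E
```

```text
t: 34.5
ee_pos: [0.5283, 0.2668, 0.0681]
ee_rot: [-3.135, 0.028, -0.007]
contact_force: [-1.9, -0.8, -0.1]
opening: 0.0009
grasp_force: 0.7
t 34.5 p [0.5283 0.2668 0.0681] x [ 1.    -0.018  0.005] y [-0.018 -1.    -0.006] z [ 0.005  0.006 -1.   ] F [-1.9 -0.8 -0.1] op 0.0009 g 0.7 j [-0.84  0.93  0.54  1.81 -0.79  0.62 -1.4 ]
115 21 253
140 12 253
170 21 254
```

```bash
python3 -m creep '[[[1,0,0],[0,0,0],0],[[1,0,0],[0,0,0],0],[[1,0,0],[0,0,0],0],[[0.5,0,0],[0,0,0],0],[[0.5,0,0],[0,0,0],0]]'; python3 -m creep '[[[0.3,0,0],[0,0,0],0],[[0.3,0,0],[0,0,0],0]]';python3 -m creep '[[[0.2,0,0],[0,0,0],0],[[0.2,0,0],[0,0,0],0]]'; python3 -m creep '[[[0.2,0,0],[0,0,0],0],[[0,0,0],[0,0,0],0]]'
```

```text
t: 35.05
ee_pos: [0.5683, 0.2662, 0.0684]
ee_rot: [-3.135, 0.028, -0.008]
contact_force: [-0.8, -1.0, 0.3]
opening: 0.0002
grasp_force: 0.6
t: 35.25
ee_pos: [0.5737, 0.266, 0.0685]
ee_rot: [-3.135, 0.028, -0.008]
contact_force: [-1.5, -0.7, 0.5]
opening: 0.0008
grasp_force: 0.6
t: 35.45
ee_pos: [0.5754, 0.266, 0.0683]
ee_rot: [-3.135, 0.028, -0.0]
contact_force: [-8.4, -2.4, 6.9]
opening: 0.0005
grasp_force: 4.3
t: 35.65
ee_pos: [0.5753, 0.266, 0.0683]
ee_rot: [-3.135, 0.028, 0.006]
contact_force: [-10.3, -0.7, 8.0]
opening: 0.0009
grasp_force: 5.1
```

```bash
python3 -m creep '[[[-1,0,0],[0,0,0],0],[[-4,0,0],[0,0,0],0],[[-4,0,0],[0,0,0],0],[[-4,0,0],[0,0,0],0],[[0,0,-4],[0,0,0],0],[[0,4.5,-4],[0,0,0],0],[[0,4.5,-4],[0,0,0],0],[[0,4.5,-2],[0,0,0],0]]'; python3 -m creep '[[[0,4.5,0],[0,0,0],0],[[0,4.5,0],[0,0,0],0],[[0,4.5,0],[0,0,0],0],[[0,0,0],[0,0,0],0],[[0,0,0],[0,0,0],0],[[0,0,0],[0,0,0],0]]'; python3 - <<'E'
from h import *
from plant import arm
import pickle
st();T=arm.get_image("top");S=arm.get_image("side");f=T["frame"]
m=mask(f,8,24,75,60,box=(90,228,200,320));print("wood",m.sum())
g=f.astype(int).mean(2)
for c in(130,155):print(g[225:285,c].round(0).astype(int).tolist())
d=pickle.load(open("im0.pkl","rb"))
for n,b in(("cup/stapler top",(230,150,350,230)),("book",(435,230,535,305)),("stamp",(125,170,160,200))):
    print(n,np.abs(f.astype(int)-d["top"]["frame"])[b[1]:b[3],b[0]:b[2]].mean())
k=mask(f,170,8,120,60,box=(360,250,450,320));c=big(k);print("lever",cv2.minAreaRect(c))
print(proj(T,[.596,.266,.103]),proj(T,[.638,.266,.14]))
E
```

```text
t: 36.45
ee_pos: [0.4486, 0.1479, 0.1957]
ee_rot: [-3.133, 0.023, -0.016]
contact_force: [1.8, 0.1, -0.2]
opening: 0.0007
grasp_force: 0.0
t: 37.05
ee_pos: [0.4449, 0.0142, 0.1926]
ee_rot: [-3.134, 0.025, -0.009]
contact_force: [0.7, 0.3, -0.1]
opening: 0.0005
grasp_force: 0.0
t 37.05 p [0.4449 0.0142 0.1926] x [ 1.    -0.016  0.006] y [-0.016 -1.    -0.007] z [ 0.006  0.007 -1.   ] F [ 0.7  0.3 -0.1] op 0.0005 g 0.0 j [-0.52  0.58  0.62  2.14 -0.63  0.59 -1.03]
wood 0
[93, 93, 93, 93, 93, 92, 91, 85, 88, 95, 97, 98, 98, 95, 84, 67, 67, 83, 109, 132, 142, 145, 146, 146, 146, 144, 140, 128, 107, 102, 113, 118, 116, 120, 137, 148, 152, 153, 153, 154, 154, 154, 154, 154, 154, 154, 156, 157, 156, 156, 155, 155, 155, 154, 154, 155, 156, 155, 153, 154]
[94, 94, 94, 94, 94, 94, 93, 87, 87, 93, 97, 99, 99, 97, 91, 82, 76, 72, 78, 89, 93, 94, 94, 100, 118, 140, 150, 145, 124, 105, 110, 118, 118, 118, 125, 140, 151, 153, 153, 154, 155, 156, 156, 154, 153, 153, 154, 154, 152, 152, 153, 153, 153, 153, 154, 154, 155, 155, 154, 154]
cup/stapler top 12.096770833333334
book 19.808622222222223
stamp 7.64984126984127
lever ((399.9000549316406, 259.29998779296875), (7.602630138397217, 44.274147033691406), 63.43495178222656)
[145.42705809 253.06443338] [140.67181572 233.25297966]
```

```bash
python3 - <<'E'
from h import *
from plant import arm
import pickle
d=pickle.load(open("im0.pkl","rb"))
N={n:arm.get_image(n) for n in("top","side")}
for n,cam,a in(("stapler","top",(5,14,180,90,256,(245,165,280,230))),("book","top",(70,90,100,30,256,(430,225,540,310))),("stamp","top",(3,14,120,40,256,(125,170,165,200))),("greenpen","top",(40,80,60,30,256,(310,165,350,210))),("stapler","side",(5,14,180,90,256,(210,265,280,315))),("stamp","side",(3,14,120,40,256,(140,295,180,340))),("redpen","side",(170,8,120,40,256,(250,195,300,250)))):
    r=[]
    for I in(d,N):
        f=I[cam]["frame"];mm=mask(f,*a[:5],box=a[5]);M=cv2.moments(mm,True);r.append((M["m00"],round(M["m10"]/max(M["m00"],1),1),round(M["m01"]/max(M["m00"],1),1)))
    print(n,cam,r)
T=N["top"];g=T["frame"]
c=big(mask(g,170,8,120,60,box=(360,240,450,320)))[:,0];pin=c[c[:,0].argmax()];print("lever end",pin,plane(T,pin,.14),"hub .5525 -.2797")
E
```

```text
stapler top [(548.0, 259.6, 197.7), (555.0, 259.5, 197.9)]
book top [(3224.0, 483.1, 267.4), (2273.0, 479.9, 268.0)]
stamp top [(134.0, 141.6, 185.2), (132.0, 141.5, 185.1)]
greenpen top [(35.0, 336.1, 183.8), (38.0, 335.9, 184.1)]
stapler side [(598.0, 243.1, 288.9), (597.0, 243.0, 288.9)]
stamp side [(362.0, 156.9, 321.3), (358.0, 156.9, 321.2)]
redpen side [(74.0, 264.2, 222.5), (74.0, 264.2, 222.7)]
lever end [420 250] [ 0.58878754 -0.35974603  0.14      ] hub .5525 -.2797
```

```bash
python3 -c "
from plant import arm
print(arm.hand_in())"
```

```text
the job is handed in; nothing more can be done
None
```

The job is handed in at about 37 s: the lever is open (about 1.64 rad), the pack was laid on the mat and then flat in the drawer, the drawer is pushed shut to its stop, and the stapler, stamp and cup measure unmoved (the book check was blurred by shadow, but nothing touched it).

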